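# Load the igniter's battery tray

## Task

Move the two charged cells from the white charger into the two bays of the grey battery tray, one at a time, each lying fully down with its nub at the bay's flat brass contact and its plain end at the spring. Then swing the keeper bar across both cells, all the way to its stop. Leave the other things on the bench where they are.

Things in the scene. Friction and masses are not known exactly. Their poses are not given: they have to be found in the camera images.
- cellA_center (a point): centre of a battery cell: cylinder 33 mm in diameter, 91 mm long, grey jacket with bare steel at the nub end, about 0.2 kg. It lies level on one of the charger's two rests, its centre 30.5 mm above the table, the other cell 78 mm beside it. Axis x runs along the cell to its nub, z is up at the start
- cellA_nub (a point): tip of that cell's contact nub (14 mm wide, sticks out 5 mm), on its axis 50.5 mm from its centre
- cellB_center (a point): the same for the other, equal cell
- cellB_nub (a point): tip of that cell's contact nub (14 mm wide, sticks out 5 mm), on its axis 50.5 mm from its centre
- charger: white fixed charger; origin under the middle of its two rests, its x along the cells towards its 46 mm high housing at the nub end. The rests hold a cell only near its ends, by ribs 5 mm high, underside at 14 mm; its middle 50 mm is free on both sides and below (base plate 4 mm thick)
- tray: grey fixed battery tray; x along both bays, away from the robot, y to the left bay, z up. Bays 78 mm apart, 112 mm long between end walls 40 mm high, 38 mm wide between ribs that rise to 32 mm and stand only 25 to 49 mm from the bay's middle, so the middle is open to fingers (base 4 mm thick there); a seated cell's underside is at 14 mm
- bayL_mid (a point): centre of a seated cell in the tray's left bay, 30.5 mm above the table; axes as the tray's. The flat brass contact of this bay is at its far end (+x), the coil spring (look only, gives no force) at the other
- bayL_contact (a point): face of the left bay's flat brass contact, where the nub belongs, 53.5 mm from the bay's middle
- bayR_mid (a point): centre of a seated cell in the tray's right bay, 30.5 mm above the table; axes as the tray's. The flat brass contact of this bay is at its near end (-x), the coil spring (look only, gives no force) at the other
- bayR_contact (a point): face of the right bay's flat brass contact, at the end nearer the robot, 53.5 mm from the bay's middle
- bar (a joint): angle of the steel keeper bar about the upright pivot on the tray's right edge: 0 rad = closed at its stop, across the middle of both bays, 51 mm above the table (a seated cell's top: 47 mm); starts at 1.35 to 1.65 rad, pointing away from the robot. Closing turns it anticlockwise seen from above; light friction (0.5 N at the knob), it stays where it is left
- bar_knob (a point): on the axis of the bar's upright round black knob (18 mm in diameter, from 59 to 95 mm above the table), at 77 mm height, 130 mm from the pivot; the bar is 14 mm wide, 8 mm thick, its top at 59 mm, its end 35 mm beyond the knob
- bar_pivot (a point): on the bar's pivot axis, at 77 mm height (the pivot's hub ends at 61 mm)
- weight: bystander, leave in place: small brass weight, 32 mm wide, 45 mm high, between charger and tray; origin under its centre
- screwdriver: bystander, leave in place: screwdriver lying at the back
- wrench: bystander, leave in place: wrench lying at the back
- jar: bystander, leave in place: glass jar 68 mm wide, 75 mm high, left
- can: bystander, leave in place: metal can 60 mm wide, 65 mm high, right
- dish: bystander, leave in place: white dish 90 mm wide, 35 mm high, back left
- paddle: bystander, leave in place: flat black graphite paddle with a wooden handle, lying at the right
Mind the look-alikes: they are no part of the job. What is shaped like the part that bears cellA_center but red is not meant.

How it is judged:
On the way, in this order (a step that is already met when the one before it is completed fails the run):
1. one cell is released, fully down in a bay, nub at the brass contact (((distance between cellA_center and bayL_mid below 0.01 m and distance between cellA_nub and bayL_contact below 0.014 m and z of cellA_center in the frame of bayL_mid below 0.004 m and contact force between cellA and the fingers below 0.1 N) or (distance between cellA_center and bayR_mid below 0.01 m and distance between cellA_nub and bayR_contact below 0.014 m and z of cellA_center in the frame of bayR_mid below 0.004 m and contact force between cellA and the fingers below 0.1 N) or (distance between cellB_center and bayL_mid below 0.01 m and distance between cellB_nub and bayL_contact below 0.014 m and z of cellB_center in the frame of bayL_mid below 0.004 m and contact force between cellB and the fingers below 0.1 N) or (distance between cellB_center and bayR_mid below 0.01 m and distance between cellB_nub and bayR_contact below 0.014 m and z of cellB_center in the frame of bayR_mid below 0.004 m and contact force between cellB and the fingers below 0.1 N))), for 0.2 s.
2. both cells are so seated, one in each bay ((((distance between cellA_center and bayL_mid below 0.01 m and distance between cellA_nub and bayL_contact below 0.014 m and z of cellA_center in the frame of bayL_mid below 0.004 m and contact force between cellA and the fingers below 0.1 N) and (distance between cellB_center and bayR_mid below 0.01 m and distance between cellB_nub and bayR_contact below 0.014 m and z of cellB_center in the frame of bayR_mid below 0.004 m and contact force between cellB and the fingers below 0.1 N)) or ((distance between cellA_center and bayR_mid below 0.01 m and distance between cellA_nub and bayR_contact below 0.014 m and z of cellA_center in the frame of bayR_mid below 0.004 m and contact force between cellA and the fingers below 0.1 N) and (distance between cellB_center and bayL_mid below 0.01 m and distance between cellB_nub and bayL_contact below 0.014 m and z of cellB_center in the frame of bayL_mid below 0.004 m and contact force between cellB and the fingers below 0.1 N)))), for 0.2 s.
At the end, for the whole second after the job is handed in: One cell lies in each bay, released and at rest: its centre within 10 mm of the seated centre and no more than 4 mm above it, its nub within 14 mm of that bay's brass contact; the keeper bar is within 0.1 rad of its closed stop ((((distance between cellA_center and bayL_mid below 0.01 m and distance between cellA_nub and bayL_contact below 0.014 m and z of cellA_center in the frame of bayL_mid below 0.004 m and contact force between cellA and the fingers below 0.1 N) and (distance between cellB_center and bayR_mid below 0.01 m and distance between cellB_nub and bayR_contact below 0.014 m and z of cellB_center in the frame of bayR_mid below 0.004 m and contact force between cellB and the fingers below 0.1 N)) or ((distance between cellA_center and bayR_mid below 0.01 m and distance between cellA_nub and bayR_contact below 0.014 m and z of cellA_center in the frame of bayR_mid below 0.004 m and contact force between cellA and the fingers below 0.1 N) and (distance between cellB_center and bayL_mid below 0.01 m and distance between cellB_nub and bayL_contact below 0.014 m and z of cellB_center in the frame of bayL_mid below 0.004 m and contact force between cellB and the fingers below 0.1 N))) and value of joint bar below 0.1 rad and linear speed of each of cellA, cellB below 0.02 m/s); the robot touches nothing.
It fails at once if a bystander is moved more than 40 mm (distance of any of weight, screwdriver, wrench, jar, can, dish, paddle from where it was at the start of the episode above 0.04 m).
It also fails if it takes over 69 s, if anything falls off the work surface, if the arm or the gripper's body presses on something with over 40 N, if the wrist force passes 120 N, or if a joint passes its speed limit or range.

## Robot

A 6-joint arm with a two-finger parallel gripper is mounted at the origin on the work surface. World frame = base frame: x ahead of the robot, y to its left, z up, the work surface at z = 0. Lengths are in m, angles in rad, forces in N, time in s.
With the tool pointing down it reaches from about 0.325 to 0.9 m from the base axis. Payload 6.1 kg.
Tool frame: the origin (TCP) lies midway between the tips of the shut fingers; the grasp point (between the pads) lies 19 mm behind it; z points along the fingers, y is the direction in which the jaws open and shut (so a half turn about z gives the same grasp; the last joint's range is limited). The gripper opens to 85 mm and grips with 20 to 120 N. Pads are 22 mm wide; open, the fingers measure 114 mm over their backs; the gripper's body (76 mm by 85 mm) begins 54 mm behind the grasp point. The pads swing forward as they close: fully open they stand 13 mm farther back than shut.
Start: joints at [-1.371, 0.22, 1.526, -0, 1.395, -0.126], TCP at [0.2, -0.592, 0.231] pointing down, gripper open.
Joint ranges: [-2.98, 2.98], [-0.91, 2.08], [0.09, 2.57], [-1.24, 4.39], [0.2, 2.65], [-2.68, 2.68]. Speed limits (rad/s): [2.57, 2.57, 3.01, 3.14, 3.14, 3.14].

## Interface

Orientations are given as [roll, pitch, yaw] about the fixed x, y, z axes, in that order (R = Rz(yaw) Ry(pitch) Rx(roll)).
In Python, from station import bot gives the robot as it stands.
- The arm moves only by the tool arm_command, never from a script. Its argument "increments" is one flat list of numbers, 4 for each row, row after row: the shift along the tool's x, y, z in m, then the turn about the tool's z in degrees. A call has 1 to 5 rows; each row shifts and turns the commanded pose from where the row before left it, along the tool's axes as they then stand; what a row does not reach is not made up. A row lasts 1/12 s, in which the tool goes at most 41.7 mm and 7.16 degrees, less where a joint would pass 70% of its speed; a pose out of reach is approached as far as the arm can. A call is refused whole if a number of a shift passes 0.0417 or a number of a turn 7.16, either way. A call with a gripper value outside its range is refused whole. "jaw" is the finger opening in m, from 0 to 0.0854, set as the call begins (left out, the last holds). The fingers move at their own pace and stop on an object; "newtons" is the grip in N (left out, the last holds). Time passes only in rows, so rows that do not move let the fingers close. It gives the time, the measured TCP pose, the force and the opening at its end, in the units of the state.
- bot.get_state(): the state, without advancing time (a new reading comes with each control period).
- bot.capture(name): name is "scene" or "top" or "wrist"; returns a dict with "img" (480x640x3 uint8, red, green, blue), "range_z" (480x640 float32, m along the optical axis (not along the pixel's ray), 0 where there is no reading), "K" (3x3 intrinsics, pixels), "view" (4x4, takes a point from world to camera coordinates); the wrist camera has in their place "mount" (4x4, takes a point from camera to tool coordinates, whose origin is the TCP and whose axes are the flange's). Camera axes: x right, y down, z forward; pixel columns grow to the right and rows downward; lengths in m; the calibration is good to about 2 mm. A picture is of the moment at which its call begins: read the wrist's pose just before it.
- bot.job_done(): hands the job in, once; it reports no verdict.
The state is a dict: "time": time; "joint_positions": joint angles; "joint_velocities": joint speeds; "joint_torque": joint torques, N m; "tool_pos": TCP position; "orientation": TCP orientation; "force": force on the tool from outside, world axes, zero at the start; "wrist_torque": the same for the moment, N m; "grip_width": opening from 0.0 (shut) to 1.0 (fully open).
Only numpy, scipy, OpenCV 4.12 (cv2) and the standard library are available. Lean on these libraries where they do the work, as an engineer would, in place of code of your own. Each camera call takes 0.05 s, during which the arm holds its last target.

## Working session

There is one attempt and no reset: what is moved stays moved. The work goes in short steps, Python scripts to look and compute and a tool call to move; the robot and the scene stay as the last step left them, time stands still between calls to the robot, and variables do not carry over. Pictures are saved under pics/ and viewed, and the job is handed in when it is done.

Besides the shell and the picture viewer there is one more tool, called after ">>>" as a command line: name --argument value ..., lists and objects as JSON in quotes. arm_command: Moves the arm, as the interface text tells. Its arguments: {"type":"object","properties":{"increments":{"type":"array","items":{"type":"number"}},"jaw":{"type":"number"},"newtons":{"type":"number"}},"required":["increments"]}

```bash
mkdir -p pics; ls; python3 - <<'E'
from station import bot
import cv2,pickle
print(bot.get_state())
for n in("scene","top"):
    c=bot.capture(n); pickle.dump(c,open(n+".pkl","wb")); cv2.imwrite(f"pics/{n}0.png",c["img"][:,:,::-1]); print(n,c["K"],c["view"])
E
```

```text
pics
{'time': 0.0, 'joint_positions': array([-1.37107407e+00,  2.21231980e-01,  1.52760313e+00,  9.23014008e-06,
        1.39468263e+00, -1.26105437e-01]), 'joint_velocities': array([-8.81128387e-04, -1.90072940e-05,  5.06405659e-04,  4.58897547e-04,
        1.46148063e-03,  2.93058444e-04]), 'joint_torque': array([-5.87400592e-06, -4.96894670e+01, -3.89396489e+01, -1.25960810e-04,
        1.10480783e-02,  1.27098050e-05]), 'tool_pos': array([ 0.19993521, -0.59152978,  0.23019983]), 'orientation': array([-3.13968400e+00, -2.51132306e-04,  3.25825831e-01]), 'force': array([-0.27758404,  0.53174462, -0.4603368 ]), 'wrist_torque': array([0.03077817, 0.00782675, 0.01278317]), 'grip_width': 1.000034043436981}
scene [[435.79474494   0.         318.08479863]
 [  0.         435.79474494 235.25884712]
 [  0.           0.           1.        ]] [[-0.39860961  0.91696014 -0.01716052  0.2119682 ]
 [ 0.67245595  0.27949599 -0.68533567 -0.33724334]
 [-0.62362919 -0.28472108 -0.72802509  1.41946375]
 [ 0.          0.          0.          1.        ]]
top [[620.57053708   0.         319.92481337]
 [  0.         620.57053708 238.28714793]
 [  0.           0.           1.        ]] [[-0.00285202 -0.99998664  0.00431204  0.01830142]
 [-0.99040274  0.00222878 -0.13819348  0.58024255]
 [ 0.13818202 -0.00466478 -0.99039586  1.64975078]
 [ 0.          0.          0.          1.        ]]
```

View pics/top0.png

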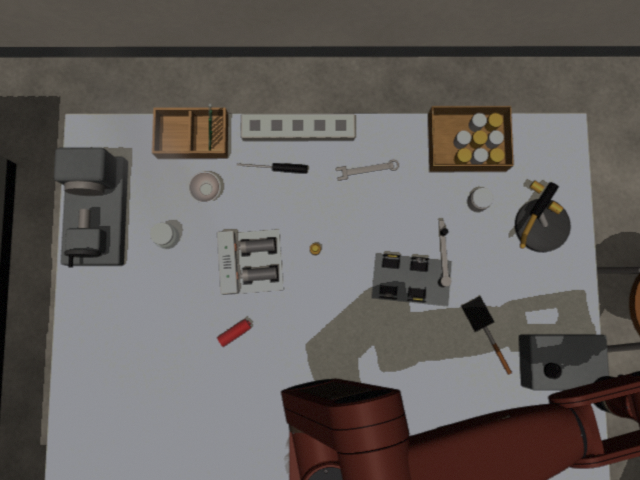

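View pics/scene0.png

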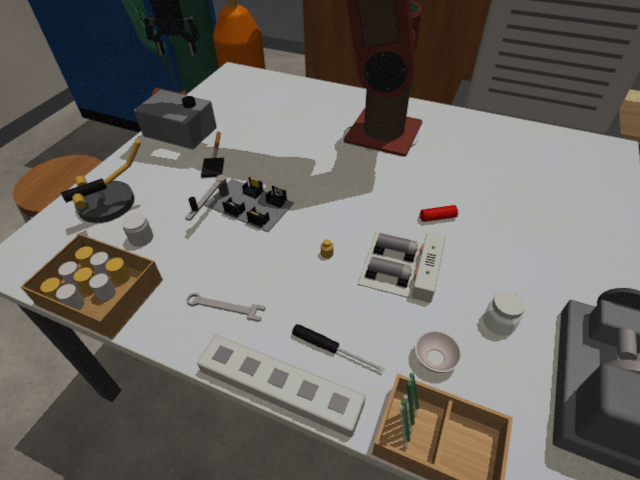

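Look-alikes for a cell (top view): the red cylinder at (235,332), which is excluded because it is red; the jar at (164,234); and the white and yellow pots at (480,140). The two grey cells on the white charger, at (258,245) and (260,274), match the description. I'll check them in a close crop.

```bash
python3 - <<'E'
import cv2,pickle,numpy as np
c=pickle.load(open("top.pkl","rb"))
im=c["img"][:,:,::-1]
a=cv2.resize(im[215:305,210:300],(480,480),interpolation=cv2.INTER_CUBIC)
b=cv2.resize(im[210:310,365:465],(480,480),interpolation=cv2.INTER_CUBIC)
o=np.hstack([a,b]); o=cv2.resize(o,(800,400)); cv2.imwrite("pics/crop0.png",o)
K=c["K"];V=c["view"];W=np.linalg.inv(V)
v,u=np.mgrid[0:480,0:640]; z=c["range_z"]
P=np.stack([(u-K[0,2])/K[0,0]*z,(v-K[1,2])/K[1,1]*z,z,np.ones_like(z)],-1)@W.T
np.save("top_xyz.npy",P[...,:3])
def p(u,v): print((u,v),P[v,u,:3].round(4))
for q in[(258,245),(260,274),(228,260),(315,248),(444,230),(446,281),(412,278),(391,258),(420,263),(388,290),(417,294),(164,234),(480,198)]:p(*q)
E
```

```text
(258, 245) [0.5623 0.1852 0.04  ]
(260, 274) [0.4828 0.1784 0.0457]
(228, 260) [0.521  0.2653 0.0447]
(315, 248) [0.553  0.0303 0.0453]
(444, 230) [ 0.595  -0.3121  0.0884]
(446, 281) [ 0.4617 -0.3189  0.061 ]
(412, 278) [ 0.4741 -0.237   0.0046]
(391, 258) [ 0.5291 -0.1794  0.0103]
(420, 263) [ 0.5147 -0.2586  0.0137]
(388, 290) [ 0.4409 -0.1694  0.0111]
(417, 294) [ 0.4296 -0.2484  0.0132]
(164, 234) [0.588  0.4329 0.0741]
(480, 198) [ 0.6863 -0.4175  0.0642]
```

View pics/crop0.png

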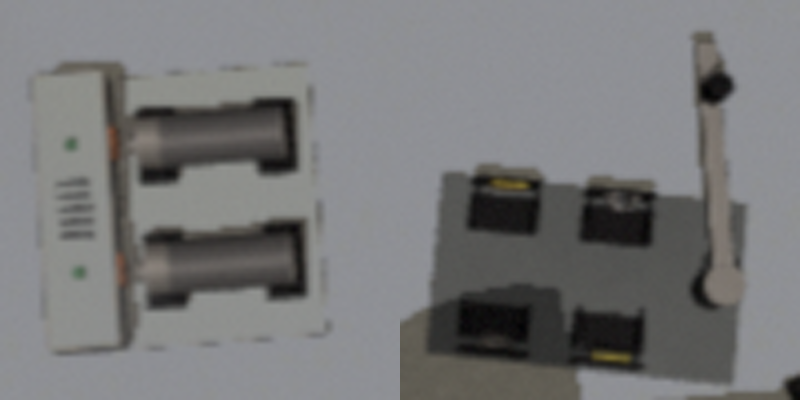

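The crop shows both grey cells with nubs to the left, at the housing (crop left, ~(140,130) and (140,265)). In the tray, brass is far in the left bay (510,183) and near in the right bay (610,357), as described. Next I'll fit the poses.

```bash
cat > h.py <<'E'
import numpy as np,cv2
from scipy.optimize import least_squares
def cloud(c,W=None):
    K=c["K"]; W=np.linalg.inv(c["view"]) if W is None else W
    z=c["range_z"].astype(float); v,u=np.mgrid[0:480,0:640]
    P=np.stack([(u-K[0,2])/K[0,0]*z,(v-K[1,2])/K[1,1]*z,z,np.ones_like(z)],-1)@W.T
    P=P[...,:3].copy(); P[z==0]=np.nan; return P
def fitcell(Q,x0,z=None):
    # Q pts on jacket; fit axis x=cx+..., yaw ; radius 16.5
    def f(p):
        n=np.array([-np.sin(p[2]),np.cos(p[2])]); d=(Q[:,:2]-p[:2])@n
        # along-axis gauge
        return np.hypot(d,Q[:,2]-p[3])-.0165
    g=lambda p: np.r_[f(p),((p[:2]-x0[:2])@[np.cos(p[2]),np.sin(p[2])])*10]
    r=least_squares(g,[*x0,.0305],loss='soft_l1',f_scale=.002)
    p=r.x;t=(Q[:,:2]-p[:2])@[np.cos(p[2]),np.sin(p[2])]
    return p,t,np.abs(f(p))
E
python3 - <<'E'
import numpy as np,cv2,pickle
from h import *
for cam in("top","scene"):
    P=cloud(pickle.load(open(cam+".pkl","rb"))).reshape(-1,3); P=P[~np.isnan(P[:,0])]
    print(cam,"table z",np.median(P[(abs(P[:,0]-.6)<.03)&(abs(P[:,1]+.05)<.04),2]))
    for x0 in([.560,.18,1.6],[.483,.18,1.6]):
        m=(abs(P[:,0]-x0[0])<.022)&(abs(P[:,1]-x0[1])<.06)&(P[:,2]>.024)&(P[:,2]<.052)
        p,t,r=fitcell(P[m],x0)
        k=r<.003; print(p.round(4),"n",m.sum(),"res",r.mean().round(4),"t",np.percentile(t[k],[0,1,5,95,99,100]).round(4), "hist",np.histogram(t[k],np.arange(-.06,.061,.005))[0])
    m=(P[:,0]>.38)&(P[:,0]<.6)&(P[:,1]>-.36)&(P[:,1]<-.11)
    T=P[m]
    w=T[(T[:,2]>.003)&(T[:,2]<.047)]
    r=cv2.minAreaRect(w[:,:2].astype(np.float32)*1000); print("trayrect",r)
    k=T[(T[:,2]>.063)&(T[:,2]<.1)]; print("knob",k.mean(0),len(k))
    h=T[(T[:,2]>.03)&(T[:,2]<.044)&(T[:,1]>-.29)]
    for cx,cy in((.535,-.18),(.52,-.25),(.435,-.17),(.42,-.25)):
        q=h[(abs(h[:,0]-cx)<.03)&(abs(h[:,1]-cy)<.03)&(h[:,2]>.036)]
        print("wall",q.mean(0).round(4),np.ptp(q,axis=0).round(4),len(q))
E
```

```text
top table z -0.000696008326600106
[0.5625 0.1802 1.6473 0.0296] n 404 res 0.0025 t [-0.0362 -0.0357 -0.0327  0.0506  0.0537  0.0541] hist [ 0  0  0  0  5 16 17 14 16 16 18 16 10 12 15 11 16 17 14 15 10 10 17  0]
[0.4841 0.1801 1.643  0.0298] n 413 res 0.0025 t [-0.0425 -0.0411 -0.0371  0.0442  0.0471  0.0479] hist [ 0  0  0  6 16 17 13 16 17 16 13 15 22 16 17 13  8 16 14 16 15 11  0  0]
trayrect ((490.37689208984375, -234.97280883789062), (249.7677001953125, 218.92991638183594), 89.83595275878906)
knob [ 0.54146486 -0.31294601  0.07751375] 100
wall [ 0.5325 -0.1773  0.0396] [0.0245 0.0461 0.0065] 30
wall [ 0.524  -0.2543  0.0399] [0.0246 0.0466 0.0072] 28
wall [ 0.4224 -0.1617  0.0397] [0.011  0.0406 0.0074] 27
wall [ 0.4157 -0.2433  0.0397] [0.0353 0.0462 0.0072] 27
scene table z -0.0007322735725296958
[0.5635 0.1803 1.6562 0.03  ] n 571 res 0.0013 t [-0.0341 -0.0332 -0.0285  0.0522  0.0556  0.0564] hist [ 0  0  0  0  0 21 25 28 28 28 30 31 30 28 31 28 30 31 32 30 27 35 30 10]
[0.4852 0.1802 1.657  0.03  ] n 531 res 0.0014 t [-0.0406 -0.0397 -0.0357  0.0462  0.0495  0.0504] hist [ 0  0  0  5 25 25 25 24 27 29 26 26 26 28 28 28 29 27 27 30 25 29  2  0]
trayrect ((497.94732666015625, -233.68402099609375), (233.99099731445312, 189.7532196044922), 80.20299530029297)
knob [ 0.59114428 -0.30711883  0.08177111] 82
wall [ 0.5357 -0.1744  0.0393] [0.0138 0.0427 0.0078] 42
wall [ 0.5269 -0.2521  0.0388] [0.0132 0.0461 0.0064] 34
wall [ 0.4235 -0.1628  0.0389] [0.0174 0.0446 0.0064] 33
wall [ 0.4153 -0.2391  0.0396] [0.0135 0.043  0.0078] 29
```

```bash
cat >> h.py <<'E'
from scipy.spatial.transform import Rotation as R
def pose(s):
    T=np.eye(4);T[:3,:3]=R.from_euler('xyz',s["orientation"]).as_matrix();T[:3,3]=s["tool_pos"];return T
def plan(s,target,yaw):
    """remaining shift in tool axes & turn deg; if turn happens first, shift in target axes"""
    T=pose(s); d=np.array(target)-s["tool_pos"]; y0=s["orientation"][2]
    dy=np.degrees((yaw-y0+np.pi)%(2*np.pi)-np.pi)
    print("yaw",np.degrees(y0).round(2),"cur axes",(T[:3,:3].T@d).round(4),"world dyaw deg",dy.round(2),"-> turn about tool z",(-dy).round(2))
    t=R.from_euler('xyz',[np.pi,0,yaw]).as_matrix().T@d; print("in target axes",t.round(4))
E
python3 - <<'E'
from h import *; from station import bot
s=bot.get_state(); c=bot.capture("wrist"); print(c["mount"].round(4),c["K"].round(1))
plan(s,[.44,-.205,.28],-.117)
E
```

```text
[[ 0.000e+00 -9.517e-01 -3.069e-01  7.860e-02]
 [ 1.000e+00  1.000e-04 -1.000e-04  1.000e-04]
 [ 2.000e-04 -3.069e-01  9.517e-01 -1.431e-01]
 [ 0.000e+00  0.000e+00  0.000e+00  1.000e+00]] [[367.3   0.  323. ]
 [  0.  367.3 243.5]
 [  0.    0.    1. ]]
yaw 18.67 cur axes [ 0.3512 -0.2895 -0.0491] world dyaw deg -25.37 -> turn about tool z 25.37
in target axes [ 0.1933 -0.412  -0.0497]
```

>>> arm_command --increments '[0.034, -0.022, -0.003, 0, 0.034, -0.022, -0.003, 0, 0.034, -0.022, -0.003, 0, 0.034, -0.022, -0.003, 0, 0.034, -0.022, -0.003, 0]' --jaw 0.06 --newtons 40

```text
time: 0.57
tool_pos: [0.3265, -0.4317, 0.246]
orientation: [-3.141, -0.0, 0.325]
force: [0.6, -0.3, 0.8]
grip_width: 0.704
```

>>> arm_command --increments '[0.034, -0.022, -0.003, 0, 0.034, -0.022, -0.003, 0, 0.034, -0.022, -0.003, 0, 0.034, -0.022, -0.003, 0, 0.034, -0.022, -0.003, 0]'

```text
time: 0.98
tool_pos: [0.4525, -0.273, 0.2613]
orientation: [-3.142, 0.0, 0.326]
force: [0.4, -0.3, 0.3]
grip_width: 0.704
```

>>> arm_command --increments '[0.034, -0.022, 0, 0, 0.032, -0.022, 0, 0, 0, 0, 0, 0, 0, 0, 0, 0]'

```text
time: 1.32
tool_pos: [0.5009, -0.2101, 0.2609]
orientation: [-3.141, 0.001, 0.33]
force: [-0.2, -0.4, -0.2]
grip_width: 0.703
```

```bash
cat >> h.py <<'E'
def wrist(bot,name):
    import pickle
    s=bot.get_state(); c=bot.capture("wrist"); c["W"]=pose(s)@c["mount"]; c["s"]=s
    pickle.dump(c,open(name+".pkl","wb")); cv2.imwrite(f"pics/{name}.png",c["img"][:,:,::-1]); return s,c,cloud(c,c["W"])
E
python3 - <<'E'
from h import *; from station import bot
s,c,P=wrist(bot,"w1"); print(s["time"],s["tool_pos"],s["orientation"])
E
```

```text
1.3167 [ 0.5009005  -0.21013681  0.26092762] [-3.14114181e+00  5.82433659e-04  3.30160239e-01]
```

View pics/w1.png

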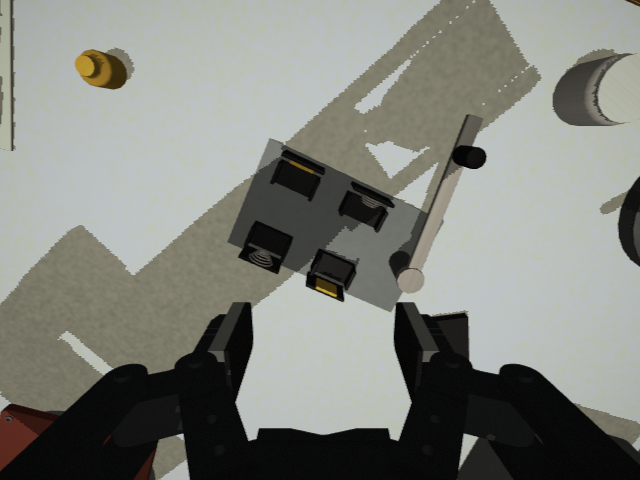

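The wrist picture shows the tray (rib blocks at ~(298,173), (364,205), (268,245), (330,275)) with brass at (300,163) and (325,287), plus the bar from its pivot (410,280) to the knob (470,157). I'll fit the tray from the depth.

```bash
python3 - <<'E'
from h import *; import pickle
c=pickle.load(open("w1.pkl","rb")); P=cloud(c,c["W"]).reshape(-1,3); P=P[~np.isnan(P[:,0])]
print("table",np.median(P[(abs(P[:,0]-.5)<.03)&(abs(P[:,1]+.1)<.02),2]))
T=P[(P[:,0]>.36)&(P[:,0]<.7)&(P[:,1]>-.36)&(P[:,1]<-.11)]
base=T[(T[:,2]>.0025)&(T[:,2]<.0065)&(T[:,0]<.58)]
r=cv2.minAreaRect((base[:,:2]*1000).astype(np.float32)); print("base rect",r)
w=T[(T[:,2]>.036)&(T[:,2]<.044)&(T[:,1]>-.29)&(T[:,0]<.57)]
M={}
for n,(cx,cy) in dict(LF=(.535,-.176),RF=(.525,-.253),LN=(.423,-.162),RN=(.415,-.241)).items():
    q=w[(abs(w[:,0]-cx)<.02)&(abs(w[:,1]-cy)<.03)]
    r=cv2.minAreaRect((q[:,:2]*1000).astype(np.float32)); M[n]=q[:,:2].mean(0)
    print(n,q.mean(0).round(4),len(q),np.round(r[0],1),np.round(r[1],1),round(r[2],1))
a=M["LF"]-M["LN"];b=M["RF"]-M["RN"];d=(M["LF"]+M["LN"]-M["RF"]-M["RN"])/2
print("yaws",np.arctan2(a[1],a[0]),np.arctan2(b[1],b[0]),np.arctan2(-d[0],d[1]),np.hypot(*d),np.hypot(*a),np.hypot(*b))
yaw=np.arctan2(*( (a+b)[::-1])); C=sum(M.values())/4; print("C",C)
# tray frame profile
e=np.array([np.cos(yaw),np.sin(yaw)]);n=np.array([-e[1],e[0]])
for lab,lo,hi in(("wall",.036,.044),("rib",.028,.0345)):
    q=T[(T[:,2]>lo)&(T[:,2]<hi)&(T[:,1]>-.29)]; X=(q[:,:2]-C)@e;Y=(q[:,:2]-C)@n
    print(lab,"X",np.histogram(X,np.arange(-.07,.071,.004))[0],"Y",np.histogram(Y,np.arange(-.07,.071,.004))[0])
k=T[(T[:,2]>.09)&(T[:,2]<.1)];print("knob",k.mean(0),len(k))
h=T[(T[:,2]>.0585)&(T[:,2]<.065)&(T[:,0]<.5)];print("pivot-ish",h.mean(0),len(h),h.min(0),h.max(0))
E
```

```text
table 0.0004600886367046586
base rect ((472.34375, -235.41790771484375), (216.1439208984375, 246.41818237304688), 1.3751680850982666)
LF [ 0.5347 -0.1777  0.0408] 286 [ 534.  -177.8] [45.6  6.8] 83.6
RF [ 0.5251 -0.2549  0.0401] 311 [ 522.7 -254.9] [45.5 12.9] 83.8
LN [ 0.4229 -0.1658  0.0397] 283 [ 424.7 -166.2] [45.4 13.3] 84.0
RN [ 0.4136 -0.2425  0.0403] 235 [ 413.2 -243. ] [45.9  7.3] 83.0
yaws -0.10602793430045046 -0.1103761460100006 -0.12189531301903558 0.07751993335123489 0.11243378272555178 0.11217737836533945
C [ 0.47408078 -0.21025158]
wall X [  0   0 146 261  90  21   0   0   0   0   0   0   0   0   0   0   0   0
   0   0   0   0   0   0   0   0   0   0   0  31  80 309 177   0   0] Y [ 0  1 32 33 34 51 68 64 69 63 47 33 33 18  0  0  0  0  0  0  0 18 35 38
 50 63 70 65 66 56 41 36 31  0  0]
rib X [  0   0   2 116  53  57  53  58  59  50  63  20   0   0   0   0   0   0
   0   0   0   0   0  22  67  68  64  64  68  55   7   1  68   0   0] Y [  0   7 201  14  10  10  14  10  10  14  17   9  99 105   0   0   0   0
   0   0   0 105  87   9  14  14   6  10  10  16  12  35 177   0   0]
knob [ 0.59161051 -0.31110777  0.0949783 ] 400
pivot-ish [ 0.47115912 -0.31690297  0.06061849] 842 [ 0.44872741 -0.33148646  0.0585062 ] [ 0.49999645 -0.30364209  0.06350506]
```

```bash
cat >> h.py <<'E'
def rows(s,target,yaw,n,zs=None):
    p=np.array(s["tool_pos"]);y=s["orientation"][2];tot=(yaw-y) ; step=tot/n; d=(np.array(target)-p)/n
    print("turn/row deg",-np.degrees(step))
    for i in range(n):
        a=y+i*step; print((np.array([np.cos(a)*d[0]+np.sin(a)*d[1],np.sin(a)*d[0]-np.cos(a)*d[1],-d[2]])).round(3),end=" ")
        if i%5==4:print()
E
python3 - <<'E'
from h import *; from station import bot
rows(bot.get_state(),[.54,.2,.25],1.65,12)
E
```

```text
turn/row deg -6.3119455856024445
[ 0.014 -0.031  0.001] [ 0.018 -0.03   0.001] [ 0.021 -0.028  0.001] [ 0.024 -0.025  0.001] [ 0.026 -0.022  0.001] 
[ 0.029 -0.019  0.001] [ 0.03  -0.016  0.001] [ 0.032 -0.013  0.001] [ 0.033 -0.009  0.001] [ 0.034 -0.005  0.001] 
[ 0.034 -0.002  0.001] [0.034 0.002 0.001]
```

>>> arm_command --increments '[0.014, -0.031, 0.001, -6.3, 0.018, -0.03, 0.001, -6.3, 0.021, -0.028, 0.001, -6.3, 0.024, -0.025, 0.001, -6.3, 0.026, -0.022, 0.001, -6.3]'

```text
time: 1.78
tool_pos: [0.5173, -0.0407, 0.2562]
orientation: [3.142, 0.0, 0.878]
force: [0.7, -0.6, -0.4]
grip_width: 0.707
```

>>> arm_command --increments '[0.029, -0.019, 0.001, -6.3, 0.03, -0.016, 0.001, -6.3, 0.032, -0.013, 0.001, -6.3, 0.033, -0.009, 0.001, -6.3, 0.034, -0.005, 0.001, -6.3]'

```text
time: 2.2
tool_pos: [0.5354, 0.1302, 0.2512]
orientation: [3.142, 0.001, 1.428]
force: [0.8, -0.6, -0.3]
grip_width: 0.704
```

>>> arm_command --increments '[0.034, -0.002, 0.001, -6.3, 0.034, 0.002, 0.001, -6.3, 0, 0, 0, 0, 0, 0, 0, 0]'

```text
time: 2.53
tool_pos: [0.5415, 0.1982, 0.2488]
orientation: [-3.141, 0.001, 1.645]
force: [0.7, -0.2, 0.0]
grip_width: 0.699
```

```bash
cat > cells.py <<'E'
from h import *; from station import bot; import sys
s,c,P=wrist(bot,sys.argv[1]); print(s["time"],s["tool_pos"].round(4),s["orientation"].round(4))
P=P.reshape(-1,3); P=P[~np.isnan(P[:,0])]
for x0 in([.5625,.187,1.65],[.4845,.183,1.65]):
    m=(abs(P[:,0]-x0[0])<.022)&(abs(P[:,1]-x0[1])<.07)&(P[:,2]>.024)&(P[:,2]<.052)
    p,t,r=fitcell(P[m],x0); k=r<.002; t=np.sort(t[k])
    h,e=np.histogram(t,np.arange(-.06,.061,.002)); f=e[:-1][h>h.max()*.4]
    print(p.round(4),"n",m.sum(),"res",r.mean().round(4),"ends",f[0],f[-1]+.002)
    print(h)
E
python3 cells.py w2
```

```text
2.5333 [0.5415 0.1982 0.2488] [-3.1407e+00  7.0000e-04  1.6454e+00]
[0.5627 0.187  1.6472 0.0309] n 3468 res 0.0011 ends -0.04199999999999998 0.0500000000000001
[ 0  0  0  0  0  0  0  0  3 42 59 60 59 65 56 64 63 60 62 65 60 63 62 68
 64 61 64 62 63 69 62 65 68 65 66 66 71 69 66 67 69 73 66 72 71 73 74 68
 69 66 72 76 68 72 38  0  0  0  0  0]
[0.4849 0.183  1.6467 0.0309] n 3637 res 0.0012 ends -0.043999999999999984 0.046000000000000096
[ 0  0  0  0  0  0  0 11 51 58 61 68 56 56 57 65 57 63 65 57 68 61 61 67
 61 66 63 67 68 65 61 69 68 63 70 71 66 72 67 69 66 71 69 70 73 78 71 68
 68 72 67 77 79 20  0  0  0  0  0  2]
```

View pics/w2.png

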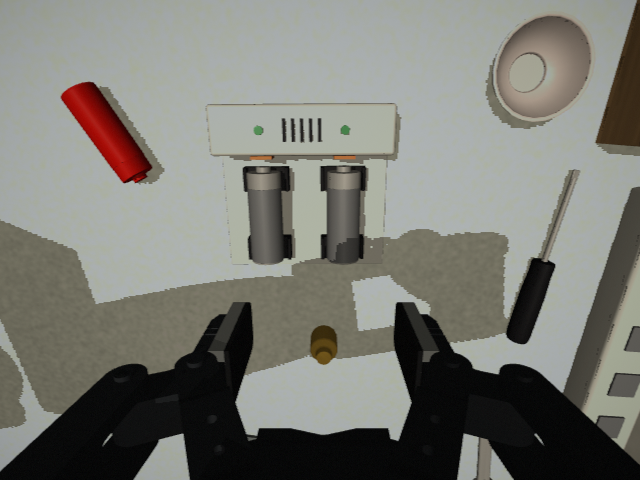

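The wrist view shows the two grey cells (265,215) and (343,215), nubs up at the housing; the red look-alike is at (105,130) and stays put. Taking the far cell first.

>>> arm_command --increments '[-0.003, 0.007, 0.03, 0, -0.003, 0.007, 0.04, 0, -0.003, 0.006, 0.04, 0, -0.001, 0, 0.04, 0, 0, 0, 0.03, 0]'

```text
time: 3.0
tool_pos: [0.5612, 0.1866, 0.066]
orientation: [-3.139, 0.001, 1.641]
force: [-0.6, 1.1, 0.5]
grip_width: 0.703
```

>>> arm_command --increments '[0, 0, 0.02, 0, 0, 0, 0.015, 0, 0, 0, 0.01, 0, 0, 0, 0, 0]'

```text
time: 3.33
tool_pos: [0.5606, 0.1876, 0.0219]
orientation: [-3.137, 0.001, 1.642]
force: [-1.6, -0.5, 0.0]
grip_width: 0.701
```

>>> arm_command --increments '[0.001, 0.002, 0.008, -0.3, 0, 0, 0.003, 0, 0, 0, 0, 0, 0, 0, 0, 0]'

```text
time: 3.67
tool_pos: [0.5647, 0.1912, 0.0141]
orientation: [3.14, -0.0, 1.65]
force: [-0.4, -0.2, 0.2]
grip_width: 0.704
```

>>> arm_command --increments '[0, 0, 0, 0, 0, 0, 0, 0, 0, 0, 0, 0, 0, 0, 0, 0, 0, 0, 0, 0]' --jaw 0 --newtons 40

```text
time: 4.08
tool_pos: [0.5644, 0.1913, 0.0141]
orientation: [3.141, -0.0, 1.651]
force: [-2.0, -0.2, 5.9]
grip_width: 0.373
```

>>> arm_command --increments '[0, 0, 0, 0, 0, 0, -0.01, 0, 0, 0, -0.02, 0, 0, 0, -0.03, 0, 0, 0, -0.035, 0]'

```text
time: 4.5
tool_pos: [0.5616, 0.1906, 0.1068]
orientation: [-3.136, 0.001, 1.651]
force: [0.9, -0.1, -2.4]
grip_width: 0.37
```

>>> arm_command --increments '[0, 0, -0.035, 0, 0, 0, -0.035, 0, 0, 0, 0, 0]'

```text
time: 4.75
tool_pos: [0.5685, 0.1921, 0.1874]
orientation: [3.128, -0.002, 1.651]
force: [2.3, 2.1, -0.2]
grip_width: 0.373
```

```bash
python3 - <<'E'
from h import *; from station import bot
s,c,P=wrist(bot,"w3"); print(s)
rows(s,[.4785,-.1715,.2],-.113,16)
E
```

```text
{'time': 4.75, 'joint_positions': array([ 1.94499828e-01,  1.85002393e-01,  1.65150408e+00, -1.68187442e-05,
        1.29165784e+00,  1.14614662e-01]), 'joint_velocities': array([-0.00399742,  0.04918665,  0.06136349, -0.00053945, -0.09336108,
       -0.00098999]), 'joint_torque': array([ 1.85883287e-01, -4.29608631e+01, -3.22920370e+01, -3.00497550e-02,
        1.54249392e+00,  4.85706623e-04]), 'tool_pos': array([0.56850826, 0.19209556, 0.18742235]), 'orientation': array([ 3.12825055e+00, -1.51954962e-03,  1.65069616e+00]), 'force': array([ 2.27818484,  2.07370933, -0.22010308]), 'wrist_torque': array([ 0.03437233, -0.09249399, -0.02683831]), 'grip_width': 0.3730835499277455}
turn/row deg 6.315771628357758
[-0.022 -0.007 -0.001] [-0.023 -0.005 -0.001] [-0.023 -0.002 -0.001] [-0.023  0.    -0.001] [-0.023  0.003 -0.001] 
[-0.023  0.005 -0.001] [-0.022  0.008 -0.001] [-0.021  0.01  -0.001] [-0.02   0.012 -0.001] [-0.018  0.015 -0.001] 
[-0.017  0.016 -0.001] [-0.015  0.018 -0.001] [-0.013  0.02  -0.001] [-0.01   0.021 -0.001] [-0.008  0.022 -0.001] 
[-0.006  0.023 -0.001]
```

View pics/w3.png

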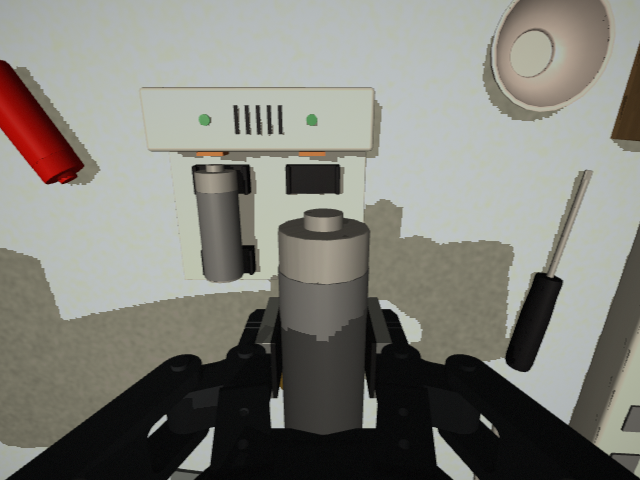

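The cell is held level, nub up at (322,217). Checking its offset in the hand.

```bash
cat > held.py <<'E'
from h import *; import pickle,sys
c=pickle.load(open(sys.argv[1]+".pkl","rb"))
P=cloud(c,c["mount"]).reshape(-1,3); P=P[~np.isnan(P[:,0])]
m=(abs(P[:,1])<.015)&(P[:,0]>.012)&(P[:,0]<.065)&(P[:,2]>-.05)&(P[:,2]<.0)
Q=P[m]
J=Q[Q[:,0]<.042]
def f(p): # axis: y=p0+p1*x, z=p2+p3*x
    return np.hypot(J[:,1]-p[0]-p[1]*J[:,0],J[:,2]-p[2]-p[3]*J[:,0])-.0165
r=least_squares(f,[0,0,-.015,0],loss='soft_l1',f_scale=.001); print("y0 slope z0 slope",r.x.round(4),len(J),np.abs(f(r.x)).mean())
h,e=np.histogram(Q[:,0],np.arange(.012,.066,.001)); print(dict(zip((e[:-1]*1000).round().astype(int).tolist(),h.tolist())))
n=Q[(Q[:,0]>.046)]; print("nub x max",np.percentile(n[:,0],[50,90,98,100]).round(4))
E
python3 held.py w3
```

```text
y0 slope z0 slope [-0.      0.0006 -0.0174  0.0227] 6975 0.000385604696793508
{12: 194, 13: 210, 14: 219, 15: 208, 16: 217, 17: 222, 18: 212, 19: 221, 20: 214, 21: 221, 22: 225, 23: 225, 24: 219, 25: 245, 26: 218, 27: 223, 28: 246, 29: 291, 30: 235, 31: 232, 32: 243, 33: 225, 34: 250, 35: 248, 36: 251, 37: 227, 38: 270, 39: 238, 40: 262, 41: 264, 42: 245, 43: 300, 44: 1235, 45: 113, 46: 112, 47: 112, 48: 115, 49: 325, 50: 0, 51: 0, 52: 0, 53: 0, 54: 0, 55: 0, 56: 0, 57: 0, 58: 0, 59: 0, 60: 0, 61: 0, 62: 0, 63: 0, 64: 0, 65: 0}
nub x max [0.0489 0.0496 0.0497 0.0498]
```

>>> arm_command --increments '[-0.022, -0.007, -0.001, 6.3, -0.023, -0.005, -0.001, 6.3, -0.023, -0.002, -0.001, 6.3, -0.023, 0, -0.001, 6.3, -0.023, 0.003, -0.001, 6.3]'

```text
time: 5.22
tool_pos: [0.5351, 0.0776, 0.1811]
orientation: [-3.138, 0.002, 1.096]
force: [-0.1, -0.8, -2.3]
grip_width: 0.37
```

>>> arm_command --increments '[-0.023, 0.005, -0.001, 6.3, -0.022, 0.008, -0.001, 6.3, -0.021, 0.01, -0.001, 6.3, -0.02, 0.012, -0.001, 6.3, -0.018, 0.015, -0.001, 6.3]'

```text
time: 5.63
tool_pos: [0.5071, -0.0358, 0.1863]
orientation: [-3.139, 0.003, 0.546]
force: [0.3, -0.4, -2.7]
grip_width: 0.372
```

>>> arm_command --increments '[-0.017, 0.016, -0.001, 6.3, -0.015, 0.018, -0.001, 6.3, -0.013, 0.02, -0.001, 6.3, -0.01, 0.021, -0.001, 6.3, -0.008, 0.022, -0.001, 6.3]'

```text
time: 6.05
tool_pos: [0.4789, -0.1494, 0.1914]
orientation: [-3.14, 0.003, -0.004]
force: [-0.6, 0.9, -3.0]
grip_width: 0.368
```

>>> arm_command --increments '[-0.006, 0.023, -0.001, 6.3, 0, 0, 0, 0, 0, 0, 0, 0, 0, 0, 0, 0]'

```text
time: 6.38
tool_pos: [0.4738, -0.1712, 0.1929]
orientation: [-3.14, 0.002, -0.108]
force: [0.2, 0.2, -3.1]
grip_width: 0.375
```

```bash
python3 - <<'E'
from h import *; from station import bot
s,c,P=wrist(bot,"w4"); print(s["time"],s["tool_pos"],s["orientation"])
plan(s,[.4785,-.1715,.08],-.113)
E
python3 held.py w4
```

```text
6.3833 [ 0.47377154 -0.17123495  0.19288721] [-3.14015684e+00  2.29451271e-03 -1.08010424e-01]
yaw -6.19 cur axes [ 5.000e-03 -1.000e-04  1.129e-01] world dyaw deg -0.29 -> turn about tool z 0.29
in target axes [ 0.0047 -0.0003  0.1129]
y0 slope z0 slope [ 0.0004  0.0025 -0.0174  0.0213] 6959 0.00038615133903011507
{12: 216, 13: 198, 14: 214, 15: 207, 16: 211, 17: 214, 18: 212, 19: 227, 20: 220, 21: 233, 22: 212, 23: 231, 24: 219, 25: 222, 26: 228, 27: 235, 28: 241, 29: 277, 30: 242, 31: 237, 32: 232, 33: 251, 34: 245, 35: 235, 36: 244, 37: 249, 38: 257, 39: 241, 40: 258, 41: 251, 42: 261, 43: 291, 44: 1235, 45: 115, 46: 115, 47: 108, 48: 117, 49: 326, 50: 0, 51: 0, 52: 0, 53: 0, 54: 0, 55: 0, 56: 0, 57: 0, 58: 0, 59: 0, 60: 0, 61: 0, 62: 0, 63: 0, 64: 0, 65: 0}
nub x max [0.049  0.0495 0.0497 0.0499]
```

View pics/w4.png

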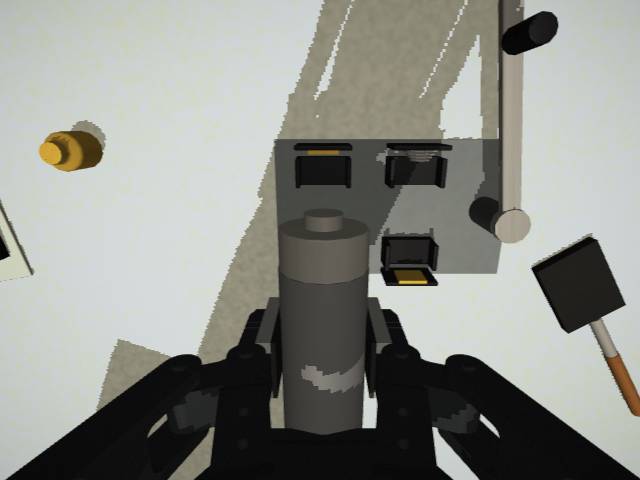

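```bash
cat > tr.py <<'E'
from h import *; import pickle,sys
c=pickle.load(open(sys.argv[1]+".pkl","rb")); T0=pose(c["s"]); P=cloud(c,c["W"]).reshape(-1,3); P=P[~np.isnan(P[:,0])]
w=P[(P[:,2]>.036)&(P[:,2]<.0445)]
Ce={}
for n,(cx,cy) in dict(LF=(.535,-.177),RF=(.525,-.254),LN=(.423,-.165),RN=(.414,-.242)).items():
    q=w[(abs(w[:,0]-cx)<.022)&(abs(w[:,1]-cy)<.03)]
    if len(q)<80: continue
    r=cv2.minAreaRect((q[:,:2]*1000).astype(np.float32)); Ce[n]=q[:,:2].mean(0)
    print(n,q.mean(0).round(4),len(q),np.round(r[0],1),np.round(r[1],1),round(r[2],1))
C=[.474,-.210]
def res(p):
    e=np.array([np.cos(p[2]),np.sin(p[2])]);n=np.array([-e[1],e[0]]);o=[]
    for k,v in Ce.items():
        # wall mean ~ +-57.. from mid lengthwise (calibrated 56.1), +-39 sideways
        m=p[:2]+(.0562 if k[1]=="F" else -.0562)*e+(.039 if k[0]=="L" else -.039)*n
        o+=list(v-m)
    return o
r=least_squares(res,[*C,-.11]); p=r.x; print("tray",p.round(4),"res mm",(np.array(r.fun)*1000).round(1))
n=np.array([-np.sin(p[2]),np.cos(p[2])]); print("bayL",p[:2]+.039*n,"bayR",p[:2]-.039*n)
E
python3 tr.py w4; python3 tr.py w1
```

```text
LF [ 0.5344 -0.1777  0.041 ] 436 [ 534.  -177.6] [45.5  6. ] 83.8
RF [ 0.5247 -0.2545  0.0402] 544 [ 522.4 -254.6] [45.9 12.6] 83.8
RN [ 0.4136 -0.2424  0.0404] 374 [ 413.2 -243.4] [46.5  7.2] 84.2
tray [ 0.4738 -0.2098 -0.1148] res mm [ 0.4 -0.2 -0.5  0.5  0.1 -0.3]
bayL [ 0.47823261 -0.17106291] bayR [ 0.46930141 -0.2485499 ]
LF [ 0.5347 -0.1777  0.0409] 289 [ 534.  -177.8] [45.6  6.8] 83.6
RF [ 0.5251 -0.2549  0.0402] 315 [ 522.7 -254.9] [45.5 12.9] 83.8
LN [ 0.4229 -0.1658  0.0398] 287 [ 424.7 -166.2] [45.4 13.3] 84.0
RN [ 0.4136 -0.2426  0.0403] 237 [ 413.2 -243. ] [45.9  7.3] 83.1
tray [ 0.4741 -0.2103 -0.1124] res mm [ 0.4  0.1 -0.4  0.4  0.3 -0.6 -0.2  0.1]
bayL [ 0.47845298 -0.17150092] bayR [ 0.4697064  -0.24900897]
```

>>> arm_command --increments '[0.002, 0, 0.03, 0.3, 0.002, 0, 0.035, 0, 0.001, 0, 0.035, 0, 0, 0, 0.02, 0, 0, 0, 0, 0]'

```text
time: 6.85
tool_pos: [0.4755, -0.169, 0.0686]
orientation: [-3.137, 0.01, -0.112]
force: [-0.4, 0.9, -3.1]
grip_width: 0.375
```

>>> arm_command --increments '[0, 0, 0, 0, 0, 0, 0, 0]'

```text
time: 7.02
tool_pos: [0.4808, -0.1724, 0.0758]
orientation: [3.141, -0.002, -0.113]
force: [0.3, -0.5, -2.6]
grip_width: 0.369
```

```bash
python3 - <<'E'
from h import *; from station import bot
s,c,P=wrist(bot,"w5"); print(s["time"],s["tool_pos"],s["orientation"],s["force"])
plan(s,[.4791,-.1713,.014],-.1135)
E
python3 held.py w5|head -1; python3 tr.py w5
```

```text
7.0167 [ 0.48075625 -0.17242189  0.07576495] [ 3.14089830e+00 -1.91886999e-03 -1.12705788e-01] [ 0.28531521 -0.50574012 -2.64091934]
yaw -6.46 cur axes [-0.0019 -0.001   0.0618] world dyaw deg -0.05 -> turn about tool z 0.05
in target axes [-0.0018 -0.0009  0.0618]
y0 slope z0 slope [ 0.0004  0.0011 -0.0173  0.0196] 6976 0.0003788785281987908
LF [ 0.5343 -0.1779  0.0409] 1199 [ 533.7 -177.7] [45.8  7. ] 83.9
RF [ 0.5249 -0.2539  0.0401] 1376 [ 522.3 -254.6] [46.3 13.1] 83.8
tray [ 0.4738 -0.209  -0.1225] res mm [-0.1 -0.7  0.1  0.7]
bayL [ 0.47860607 -0.17031958] bayR [ 0.46907827 -0.24773547]
```

View pics/w5.png

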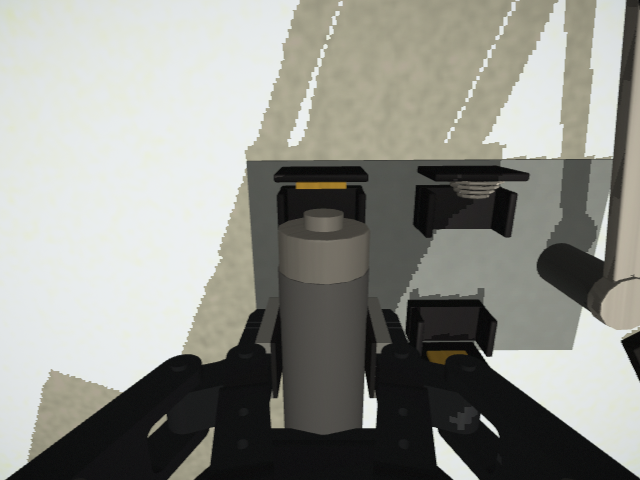

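>>> arm_command --increments '[0, 0, 0, 0, 0, 0, 0, 0]'

```text
time: 7.23
tool_pos: [0.4809, -0.173, 0.0762]
orientation: [3.14, -0.003, -0.114]
force: [-0.5, 0.2, -2.8]
grip_width: 0.373
```

>>> arm_command --increments '[-0.002, -0.0015, 0.01, 0, 0, 0, 0.014, 0, 0, 0, 0.01, 0, 0, 0, 0, 0, 0, 0, 0, 0]'

```text
time: 7.65
tool_pos: [0.4769, -0.1703, 0.0394]
orientation: [-3.141, 0.002, -0.114]
force: [0.3, 0.4, -3.1]
grip_width: 0.37
```

>>> arm_command --increments '[0, 0, 0, 0, 0, 0, 0, 0]'

```text
time: 7.82
tool_pos: [0.4783, -0.1711, 0.0409]
orientation: [3.141, -0.001, -0.114]
force: [-0.2, -0.2, -2.3]
grip_width: 0.375
```

```bash
python3 - <<'E'
from h import *; from station import bot
s,c,P=wrist(bot,"w6"); print(s["time"],s["tool_pos"],s["orientation"],s["force"])
plan(s,[.4791,-.1713,.014],-.1135)
E
python3 held.py w6|head -1; python3 tr.py w6
```

```text
7.8167 [ 0.47831261 -0.17107086  0.04094599] [ 3.14112000e+00 -1.13440037e-03 -1.14049141e-01] [-0.16631133 -0.1670104  -2.25137905]
yaw -6.53 cur axes [0.0008 0.0001 0.0269] world dyaw deg 0.03 -> turn about tool z -0.03
in target axes [0.0008 0.0001 0.0269]
y0 slope z0 slope [ 0.0004  0.0013 -0.0174  0.022 ] 6973 0.0003908122322952079
LF [ 0.5343 -0.1776  0.0409] 1841 [ 533.6 -177.6] [45.6  7.1] 83.8
RF [ 0.5249 -0.2537  0.0401] 2098 [ 522.3 -254.5] [45.8 13.1] 83.7
LN [ 0.4204 -0.1686  0.0392] 176 [ 420.1 -165.4] [45.9  5.1] 84.0
tray [ 0.4734 -0.2113 -0.0851] res mm [ 1.6 -0.4 -1.2  1.2 -0.4 -0.9]
bayL [ 0.47676368 -0.17246148] bayR [ 0.47013351 -0.25017918]
```

View pics/w6.png

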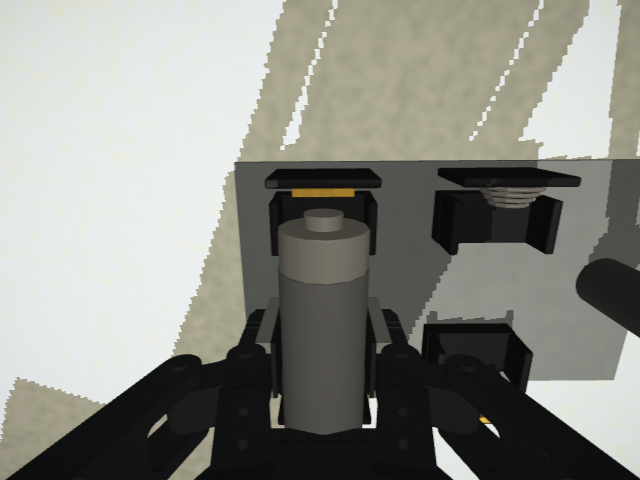

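The cell is centred over the left bay (cell at column 323, ribs 275–375). Lowering.

>>> arm_command --increments '[0.001, 0, 0.01, 0, 0, 0, 0.01, 0, 0, 0, 0.006, 0, 0, 0, 0, 0, 0, 0, 0, 0]'

```text
time: 8.28
tool_pos: [0.4783, -0.1706, 0.0136]
orientation: [-3.141, 0.001, -0.114]
force: [0.1, 0.1, -1.6]
grip_width: 0.369
```

>>> arm_command --increments '[0, 0, 0, 0, 0, 0, 0, 0]'

```text
time: 8.45
tool_pos: [0.4783, -0.1707, 0.0137]
orientation: [-3.141, 0.001, -0.114]
force: [-0.2, -0.6, -3.3]
grip_width: 0.372
```

>>> arm_command --increments '[0, 0, 0.0005, 0, 0, 0, 0, 0, 0, 0, 0, 0, 0, 0, 0, 0, 0, 0, 0, 0]' --jaw 0.06

```text
time: 8.87
tool_pos: [0.479, -0.171, 0.014]
orientation: [3.141, -0.001, -0.114]
force: [0.2, -0.1, -0.6]
grip_width: 0.708
```

>>> arm_command --increments '[0, 0, -0.01, 0, 0, 0, -0.02, 0, 0, 0, -0.04, 0, 0, 0, -0.04, 0, 0, 0, -0.04, 0]'

```text
time: 9.28
tool_pos: [0.4782, -0.1705, 0.1659]
orientation: [-3.141, 0.001, -0.114]
force: [0.5, 0.4, 0.7]
grip_width: 0.703
```

>>> arm_command --increments '[0, 0, -0.03, 0, 0, 0, 0, 0, 0, 0, 0, 0]'

```text
time: 9.53
tool_pos: [0.4803, -0.1717, 0.1972]
orientation: [3.139, -0.006, -0.114]
force: [0.4, -0.1, -1.4]
grip_width: 0.699
```

```bash
cat > seat.py <<'E'
from h import *; from station import bot; import sys
s,c,P=wrist(bot,sys.argv[1]); print(s["time"],s["tool_pos"].round(4),s["orientation"].round(4),s["force"].round(1))
P=P.reshape(-1,3); P=P[~np.isnan(P[:,0])]
for nm,x0 in(("L",[.4784,-.1714,-.1135]),("R",[.4696,-.2488,-.1135])):
    e=np.array([np.cos(x0[2]),np.sin(x0[2])]);n=np.array([-e[1],e[0]]);d=P[:,:2]-x0[:2];u=d@e;v=d@n
    m=(abs(v)<.014)&(abs(u)<.022)&(P[:,2]>.034)&(P[:,2]<.0515)
    if m.sum()<200: print(nm,"empty",m.sum()); continue
    p,t,r=fitcell(P[m],x0)
    m=(abs(v)<.005)&(abs(u)<.0535)&(P[:,2]>.028)&(P[:,2]<.0515); 
    h,ed=np.histogram(u[m],np.arange(-.054,.055,.002)); 
    print(nm,"lat off mm",(((p[:2]-x0[:2])@n)*1000).round(2),"yaw",p[2].round(3),"z",p[3].round(4),"res",r.mean().round(4)); print(dict(zip((ed[:-1]*1000).round().astype(int).tolist(),h.tolist())))
    q=(abs(v)<.005)&(abs(u)<.058)
    for a in range(-58,58,4):
        k=q&(u*1000>=a)&(u*1000<a+4); print(a,len(P[k]) and np.round(np.median(P[k,2])*1000,1),end="; ")
    print()
E
python3 seat.py w7
```

```text
9.5333 [ 0.4803 -0.1717  0.1972] [ 3.1393 -0.0058 -0.1139] [ 0.4 -0.1 -1.4]
L lat off mm 0.21 yaw -0.113 z 0.031 res 0.0005
{-54: 17, -52: 20, -50: 0, -48: 0, -46: 23, -44: 25, -42: 24, -40: 26, -38: 28, -36: 25, -34: 26, -32: 26, -30: 29, -28: 25, -26: 27, -24: 26, -22: 27, -20: 26, -18: 30, -16: 26, -14: 25, -12: 30, -10: 28, -8: 26, -6: 28, -4: 28, -2: 27, 0: 28, 2: 30, 4: 26, 6: 28, 8: 29, 10: 26, 12: 30, 14: 29, 16: 30, 18: 29, 20: 25, 22: 34, 24: 25, 26: 35, 28: 25, 30: 36, 32: 24, 34: 34, 36: 25, 38: 35, 40: 25, 42: 36, 44: 48, 46: 24, 48: 36, 50: 0, 52: 20}
-58 38.3; -54 40.2; -50 0; -46 46.9; -42 46.9; -38 47.2; -34 47.1; -30 47.1; -26 47.1; -22 47.1; -18 47.1; -14 47.2; -10 47.3; -6 47.1; -2 47.4; 2 47.3; 6 47.3; 10 279.2; 14 47.2; 18 47.3; 22 47.4; 26 47.4; 30 46.7; 34 47.0; 38 47.1; 42 45.9; 46 36.4; 50 42.7; 54 41.2; 
R empty 0
```

View pics/w7.png

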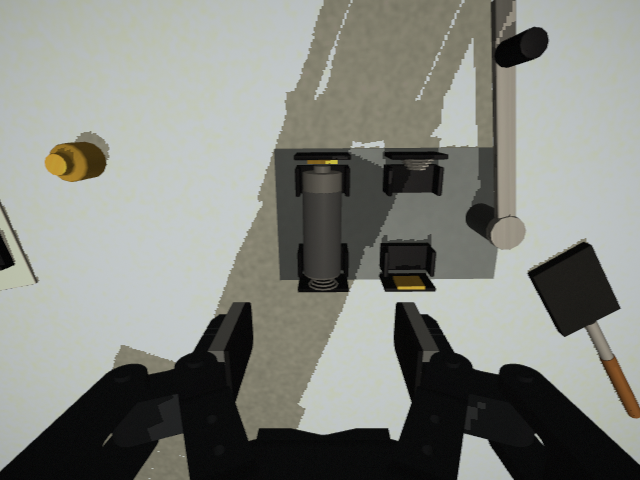

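Cell one is fully down and centred in the left bay (322,225), nub at the brass (322,162), top at 47 mm. Going back for the second cell.

```bash
python3 - <<'E'
from h import *; from station import bot
s=bot.get_state(); rows(s,[.4848,.183,.13],1.647,15)
E
```

```text
turn/row deg -6.726411752405932
[-0.002 -0.023  0.004] [ 0.    -0.024  0.004] [ 0.003 -0.023  0.004] [ 0.006 -0.023  0.004] [ 0.009 -0.022  0.004] 
[ 0.011 -0.021  0.004] [ 0.013 -0.019  0.004] [ 0.016 -0.018  0.004] [ 0.018 -0.016  0.004] [ 0.019 -0.014  0.004] 
[ 0.021 -0.011  0.004] [ 0.022 -0.009  0.004] [ 0.023 -0.006  0.004] [ 0.023 -0.003  0.004] [ 0.024 -0.001  0.004]
```

>>> arm_command --increments '[-0.002, -0.023, 0.004, -6.7, 0, -0.024, 0.004, -6.7, 0.003, -0.023, 0.004, -6.7, 0.006, -0.023, 0.004, -6.7, 0.009, -0.022, 0.004, -6.7]'

```text
time: 10.0
tool_pos: [0.479, -0.0516, 0.1713]
orientation: [-3.139, 0.003, 0.476]
force: [-0.2, 0.6, -0.4]
grip_width: 0.706
```

>>> arm_command --increments '[0.011, -0.021, 0.004, -6.7, 0.013, -0.019, 0.004, -6.7, 0.016, -0.018, 0.004, -6.7, 0.018, -0.016, 0.004, -6.7, 0.019, -0.014, 0.004, -6.7]'

```text
time: 10.42
tool_pos: [0.4806, 0.0667, 0.1514]
orientation: [-3.138, 0.002, 1.061]
force: [0.2, -1.0, 0.3]
grip_width: 0.701
```

>>> arm_command --increments '[0.021, -0.011, 0.004, -6.7, 0.022, -0.009, 0.004, -6.7, 0.023, -0.006, 0.004, -6.7, 0.023, -0.003, 0.004, -6.7, 0.024, -0.001, 0.004, -6.8]'

```text
time: 10.83
tool_pos: [0.4832, 0.1846, 0.1313]
orientation: [-3.137, 0.001, 1.648]
force: [0.9, -0.2, -0.3]
grip_width: 0.703
```

>>> arm_command --increments '[0, 0, 0, 0, 0, 0, 0, 0, 0, 0, 0, 0, 0, 0, 0, 0]'

```text
time: 11.17
tool_pos: [0.4845, 0.1829, 0.1331]
orientation: [-3.14, 0.001, 1.64]
force: [0.2, -0.2, 1.1]
grip_width: 0.702
```

```bash
python3 cells.py w8; python3 -c "
from h import *; from station import bot
plan(bot.get_state(),[.4848,.183,.0135],1.647)"
```

```text
11.1667 [0.4845 0.1829 0.1331] [-3.1401e+00  5.0000e-04  1.6398e+00]
[0.5584 0.2635 3.195  0.0325] n 816 res 0.0007 ends -0.007999999999999952 0.01800000000000007
[ 0  0  0  0  0  0  0  0  0  0  0  0  0  0  0  0  0 16 18 22 20 18 25 23
 23 26 38 45 44 38 44 46 45 45 52 69 38 35 36 11  0  0  0  0  0  0  0  0
  0  0  0  0  0  0  0  0  0  0  0  0]
[0.4846 0.183  1.6409 0.031 ] n 7511 res 0.0012 ends -0.043999999999999984 0.046000000000000096
[  0   0   0   0   0   0   0  18  91 112 112 122 116 116 120 118 121 120
 119 121 132 127 123 134 125 126 137 136 123 139 135 136 142 136 137 136
 150 142 141 147 148 147 143 146 152 160 155 148 151 150 150 155 163  45
   0   0   0   0   0   7]
yaw 93.95 cur axes [1.000e-04 2.000e-04 1.199e-01] world dyaw deg 0.42 -> turn about tool z -0.42
in target axes [1.000e-04 1.000e-04 1.199e-01]
```

>>> arm_command --increments '[0, 0, 0.025, -0.2, 0, 0, 0.03, 0, 0, 0, 0.025, 0, 0, 0, 0.02, 0, 0, 0, 0.012, 0]'

```text
time: 11.63
tool_pos: [0.4834, 0.1826, 0.0194]
orientation: [-3.138, 0.001, 1.643]
force: [-1.1, 0.2, -0.4]
grip_width: 0.705
```

>>> arm_command --increments '[0, 0, 0.007, 0, 0, 0, 0, 0, 0, 0, 0, 0, 0, 0, 0, 0]'

```text
time: 11.97
tool_pos: [0.4863, 0.184, 0.0162]
orientation: [3.139, -0.0, 1.645]
force: [0.2, 0.0, 0.2]
grip_width: 0.702
```

>>> arm_command --increments '[0, 0, 0, 0, 0, 0, 0, 0, 0, 0, 0, 0, 0, 0, 0, 0, 0, 0, 0, 0]' --jaw 0

```text
time: 12.38
tool_pos: [0.4857, 0.1841, 0.016]
orientation: [3.14, -0.0, 1.645]
force: [-2.3, -1.2, 6.0]
grip_width: 0.372
```

>>> arm_command --increments '[0, 0, 0, 0, 0, 0, -0.01, 0, 0, 0, -0.02, 0, 0, 0, -0.03, 0, 0, 0, -0.035, 0]'

```text
time: 12.8
tool_pos: [0.4826, 0.1833, 0.109]
orientation: [-3.136, 0.001, 1.645]
force: [0.3, 1.0, -2.1]
grip_width: 0.37
```

>>> arm_command --increments '[0, 0, -0.035, 0, 0, 0, -0.03, 0, 0, 0, 0, 0]'

```text
time: 13.05
tool_pos: [0.4889, 0.1848, 0.1826]
orientation: [3.13, -0.002, 1.646]
force: [0.9, -0.2, -1.8]
grip_width: 0.372
```

```bash
python3 - <<'E'
from h import *; from station import bot
s,c,P=wrist(bot,"w9"); print(s["joint_positions"])
rows(s,[.4696,-.2488,.19],np.pi-.1135,18)
E
python3 held.py w9
```

```text
[2.10476571e-01 6.33889875e-03 1.85316017e+00 2.40945738e-05
 1.27012107e+00 1.35755598e-01]
turn/row deg -4.400865295253242
[-0.024 -0.003 -0.   ] [-0.024 -0.005 -0.   ] [-0.023 -0.006 -0.   ] [-0.023 -0.008 -0.   ] [-0.022 -0.01  -0.   ] 
[-0.021 -0.012 -0.   ] [-0.02  -0.013 -0.   ] [-0.019 -0.015 -0.   ] [-0.018 -0.016 -0.   ] [-0.017 -0.017 -0.   ] 
[-0.015 -0.019 -0.   ] [-0.014 -0.02  -0.   ] [-0.012 -0.021 -0.   ] [-0.011 -0.022 -0.   ] [-0.009 -0.022 -0.   ] 
[-0.007 -0.023 -0.   ] [-0.005 -0.024 -0.   ] [-0.004 -0.024 -0.   ] y0 slope z0 slope [-0.     -0.0007 -0.0154  0.0203] 6759 0.0003910782908689361
{12: 196, 13: 209, 14: 201, 15: 201, 16: 217, 17: 199, 18: 218, 19: 212, 20: 210, 21: 220, 22: 227, 23: 199, 24: 232, 25: 215, 26: 226, 27: 221, 28: 231, 29: 240, 30: 259, 31: 247, 32: 220, 33: 233, 34: 235, 35: 245, 36: 226, 37: 233, 38: 248, 39: 254, 40: 243, 41: 242, 42: 259, 43: 243, 44: 348, 45: 1083, 46: 103, 47: 114, 48: 107, 49: 133, 50: 280, 51: 0, 52: 0, 53: 0, 54: 0, 55: 0, 56: 0, 57: 0, 58: 0, 59: 0, 60: 0, 61: 0, 62: 0, 63: 0, 64: 0, 65: 0}
nub x max [0.0493 0.0503 0.0505 0.0507]
```

>>> arm_command --increments '[-0.024, -0.003, 0, -4.4, -0.024, -0.005, 0, -4.4, -0.023, -0.006, 0, -4.4, -0.023, -0.008, 0, -4.4, -0.022, -0.01, 0, -4.4]'

```text
time: 13.52
tool_pos: [0.4783, 0.0621, 0.1729]
orientation: [-3.138, -0.002, 2.033]
force: [0.7, -0.6, -3.1]
grip_width: 0.37
```

>>> arm_command --increments '[-0.021, -0.012, 0, -4.4, -0.02, -0.013, 0, -4.4, -0.019, -0.015, 0, -4.4, -0.018, -0.016, 0, -4.4, -0.017, -0.017, 0, -4.4]'

```text
time: 13.93
tool_pos: [0.473, -0.058, 0.1728]
orientation: [-3.14, -0.003, 2.417]
force: [0.2, 0.1, -2.8]
grip_width: 0.371
```

>>> arm_command --increments '[-0.015, -0.019, 0, -4.4, -0.014, -0.02, 0, -4.4, -0.012, -0.021, 0, -4.4, -0.011, -0.022, 0, -4.4, -0.009, -0.022, 0, -4.4]'

```text
time: 14.35
tool_pos: [0.4678, -0.1788, 0.1728]
orientation: [3.141, -0.003, 2.801]
force: [0.1, -0.5, -1.7]
grip_width: 0.369
```

>>> arm_command --increments '[-0.007, -0.023, 0, -4.4, -0.005, -0.024, 0, -4.4, -0.004, -0.024, 0, -4.4, 0, 0, 0, 0, 0, 0, 0, 0]'

```text
time: 14.77
tool_pos: [0.4647, -0.2514, 0.1729]
orientation: [3.14, -0.003, 3.025]
force: [0.0, -0.3, -2.2]
grip_width: 0.369
```

>>> arm_command --increments '[0, 0, 0, 0, 0, 0, 0, 0]'

```text
time: 14.93
tool_pos: [0.4655, -0.2498, 0.1738]
orientation: [3.14, -0.002, 3.028]
force: [-0.8, -0.8, -2.1]
grip_width: 0.369
```

```bash
python3 - <<'E'
from h import *; from station import bot
s,c,P=wrist(bot,"w10"); print(s["time"],s["joint_positions"],s["tool_pos"])
plan(s,[.4695,-.2488,.07],np.pi-.1135)
E
python3 held.py w10;python3 tr.py w10
```

```text
14.9333 [-6.42097475e-01  4.02854777e-02  1.83601927e+00  3.54122658e-04
  1.26743606e+00 -2.09897540e+00] [ 0.46552867 -0.24983891  0.1737571 ]
yaw 173.47 cur axes [-0.004   0.0013  0.1038] world dyaw deg 0.03 -> turn about tool z -0.03
in target axes [-0.0038  0.0015  0.1038]
y0 slope z0 slope [-0.     -0.0013 -0.0156  0.0233] 6756 0.00038610822855451193
{12: 204, 13: 196, 14: 208, 15: 204, 16: 213, 17: 201, 18: 212, 19: 204, 20: 223, 21: 212, 22: 216, 23: 217, 24: 219, 25: 223, 26: 221, 27: 226, 28: 234, 29: 225, 30: 269, 31: 251, 32: 212, 33: 245, 34: 238, 35: 234, 36: 242, 37: 225, 38: 240, 39: 256, 40: 237, 41: 249, 42: 245, 43: 261, 44: 253, 45: 1216, 46: 113, 47: 107, 48: 111, 49: 114, 50: 335, 51: 1, 52: 0, 53: 0, 54: 0, 55: 0, 56: 0, 57: 0, 58: 0, 59: 0, 60: 0, 61: 0, 62: 0, 63: 0, 64: 0, 65: 0}
nub x max [0.0495 0.0507 0.0508 0.0511]
LF [ 0.5287 -0.1781  0.0407] 597 [ 524.4 -176.5] [45.8 24.8] 85.6
LN [ 0.427  -0.1676  0.0406] 928 [ 431.9 -166.2] [45.7 28.8] 84.1
RN [ 0.4121 -0.2425  0.041 ] 499 [ 412.6 -242.6] [45.   6.5] 83.5
tray [ 0.473  -0.2112 -0.1181] res mm [-4.7  1.   5.2 -1.8 -0.5  0.8]
bayL [ 0.47761995 -0.172444  ] bayR [ 0.46842743 -0.24990042]
```

View pics/w10.png

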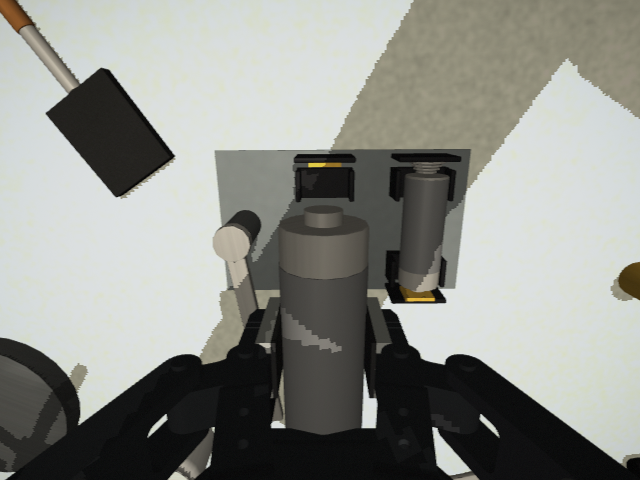

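>>> arm_command --increments '[-0.002, 0.001, 0.03, 0, -0.0015, 0, 0.035, 0, 0, 0, 0.03, 0, 0, 0, 0.015, 0, 0, 0, 0, 0]'

```text
time: 15.4
tool_pos: [0.4666, -0.2473, 0.0603]
orientation: [3.137, -0.008, 3.028]
force: [-0.4, 0.9, -3.2]
grip_width: 0.371
```

>>> arm_command --increments '[0, 0, 0, 0, 0, 0, 0, 0, 0, 0, 0, 0]'

```text
time: 15.65
tool_pos: [0.4712, -0.2513, 0.067]
orientation: [-3.14, 0.003, 3.028]
force: [0.1, 0.2, -2.9]
grip_width: 0.374
```

```bash
python3 - <<'E'
from h import *; from station import bot
s,c,P=wrist(bot,"w11"); print(s["time"],s["tool_pos"],s["force"])
plan(s,[.469,-.2488,.0155],np.pi-.1135)
E
python3 held.py w11|head -1;python3 tr.py w11|head -3
```

```text
15.65 [ 0.4711635  -0.25130787  0.06698455] [ 0.0857243   0.19867348 -2.86288034]
yaw 173.49 cur axes [0.0026 0.0023 0.0515] world dyaw deg 0.01 -> turn about tool z -0.01
in target axes [0.0024 0.0022 0.0515]
y0 slope z0 slope [-0.0001  0.0021 -0.0155  0.0222] 6763 0.0003886881501299394
LF [ 0.5214 -0.1744  0.0404] 267 [ 519.8 -169.4] [42.2 20.3] 63.2
LN [ 0.4271 -0.1688  0.0405] 2445 [ 432.  -166.4] [46.5 29.1] 84.1
RN [ 0.4119 -0.2422  0.0409] 1321 [ 412.5 -242.6] [45.8  6.8] 83.8
```

View pics/w11.png

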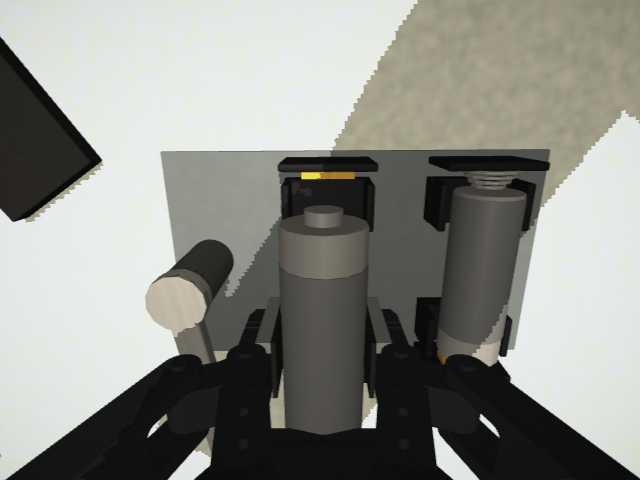

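The bay is ~5 px right of the cell axis (328 vs 323), which agrees with the computed +2 mm tool y. Correcting and lowering halfway.

>>> arm_command --increments '[0.0025, 0.0022, 0.008, 0, 0, 0, 0.01, 0, 0, 0, 0.008, 0, 0, 0, 0, 0, 0, 0, 0, 0]'

```text
time: 16.12
tool_pos: [0.4665, -0.2475, 0.0375]
orientation: [3.14, -0.002, 3.027]
force: [-0.0, 0.6, -2.8]
grip_width: 0.371
```

>>> arm_command --increments '[0, 0, 0, 0, 0, 0, 0, 0, 0, 0, 0, 0]'

```text
time: 16.37
tool_pos: [0.4677, -0.2484, 0.0392]
orientation: [-3.141, 0.001, 3.028]
force: [0.1, -0.3, -2.8]
grip_width: 0.372
```

```bash
python3 - <<'E'
from h import *; from station import bot
s,c,P=wrist(bot,"w12"); print(s["time"],s["tool_pos"],s["force"])
plan(s,[.469,-.2488,.0155],np.pi-.1135)
E
python3 held.py w12|head -1;python3 tr.py w12|head -3
```

```text
16.3667 [ 0.46774054 -0.24836228  0.03920125] [ 0.07718362 -0.29434755 -2.75722363]
yaw 173.46 cur axes [-0.0013 -0.0003  0.0237] world dyaw deg 0.03 -> turn about tool z -0.03
in target axes [-0.0013 -0.0003  0.0237]
y0 slope z0 slope [-0.0001  0.0002 -0.0155  0.0222] 6766 0.00039235273634372487
LF [ 0.5312 -0.1776  0.0422] 80 [ 526.1 -168.5] [11.4 24. ] 37.3
RF [ 0.5255 -0.2537  0.0394] 209 [ 526.4 -254.8] [46.   5.3] 84.1
LN [ 0.427  -0.1693  0.0404] 3464 [ 432.  -166.5] [46.4 29.3] 83.9
```

View pics/w12.png

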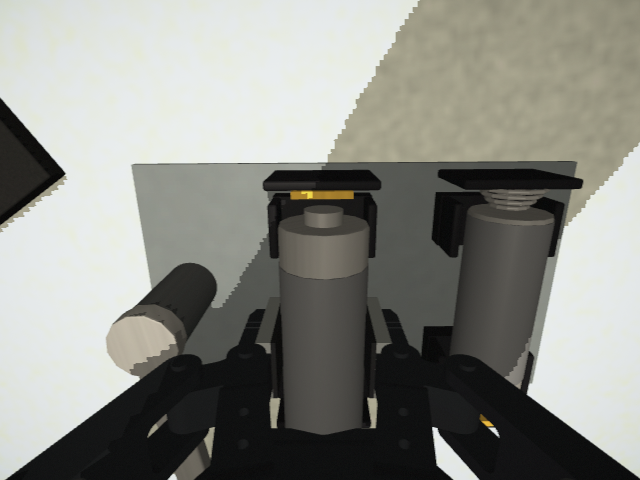

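>>> arm_command --increments '[-0.0015, 0, 0.01, 0, 0, 0, 0.009, 0, 0, 0, 0.004, 0, 0, 0, 0, 0, 0, 0, 0, 0]'

```text
time: 16.83
tool_pos: [0.4686, -0.2481, 0.016]
orientation: [3.141, -0.001, 3.028]
force: [-4.1, 2.1, 8.5]
grip_width: 0.371
```

>>> arm_command --increments '[0, 0, 0, 0, 0, 0, 0, 0]'

```text
time: 17.0
tool_pos: [0.4686, -0.248, 0.016]
orientation: [3.141, -0.001, 3.028]
force: [-3.6, 2.6, 7.3]
grip_width: 0.369
```

>>> arm_command --increments '[0, 0, 0, 0, 0, 0, 0, 0, 0, 0, 0, 0, 0, 0, 0, 0, 0, 0, 0, 0]' --jaw 0.055

```text
time: 17.42
tool_pos: [0.4688, -0.2482, 0.0156]
orientation: [3.141, -0.0, 3.028]
force: [-0.1, -0.4, -0.2]
grip_width: 0.644
```

>>> arm_command --increments '[0, 0, -0.01, 0, 0, 0, -0.02, 0, 0, 0, -0.04, 0, 0, 0, -0.04, 0, 0, 0, -0.04, 0]'

```text
time: 17.83
tool_pos: [0.4684, -0.2478, 0.1678]
orientation: [3.141, -0.001, 3.028]
force: [0.9, -1.1, -0.0]
grip_width: 0.643
```

>>> arm_command --increments '[0, 0, -0.03, 0, 0, 0, 0, 0, 0, 0, 0, 0, 0, 0, 0, 0]'

```text
time: 18.17
tool_pos: [0.4685, -0.248, 0.1956]
orientation: [3.141, -0.0, 3.028]
force: [-0.1, 0.7, -0.0]
grip_width: 0.644
```

```bash
python3 seat.py w13; python3 - <<'E'
from h import *; import pickle
for w in("w1","w7","w13"):
    c=pickle.load(open(w+".pkl","rb")); P=cloud(c,c["W"]).reshape(-1,3); P=P[~np.isnan(P[:,0])]
    P=P[(P[:,1]<-.28)&(P[:,1]>-.36)&(P[:,0]>.42)&(P[:,0]<.66)]
    b=P[(P[:,2]>.0555)&(P[:,2]<.0605)&(P[:,0]>.49)]; print(w,"bar",len(b), len(b)>50 and np.polyfit(b[:,0],b[:,1],1),b[:,0].max() if len(b) else 0)
    h=P[(P[:,2]>.0605)&(P[:,2]<.063)&(P[:,0]<.5)]; print("hub",h.mean(0),len(h),np.ptp(h,axis=0))
    k=P[(P[:,2]>.092)&(P[:,2]<.098)&(P[:,0]>.55)]; print("knob",k.mean(0),len(k))
E
```

```text
18.1667 [ 0.4685 -0.248   0.1956] [ 3.1415e+00 -3.0000e-04  3.0276e+00] [-0.1  0.7 -0. ]
L lat off mm 1.04 yaw -0.113 z 0.0312 res 0.0005
{-54: 9, -52: 24, -50: 33, -48: 39, -46: 29, -44: 35, -42: 38, -40: 27, -38: 36, -36: 28, -34: 35, -32: 28, -30: 37, -28: 26, -26: 38, -24: 26, -22: 32, -20: 29, -18: 26, -16: 33, -14: 25, -12: 34, -10: 29, -8: 33, -6: 29, -4: 27, -2: 30, 0: 29, 2: 27, 4: 32, 6: 28, 8: 26, 10: 28, 12: 28, 14: 27, 16: 27, 18: 24, 20: 32, 22: 24, 24: 28, 26: 25, 28: 23, 30: 28, 32: 23, 34: 27, 36: 26, 38: 24, 40: 28, 42: 23, 44: 5, 46: 1, 48: 15, 50: 14, 52: 61}
-58 42.6; -54 40.3; -50 37.3; -46 47.1; -42 47.6; -38 47.4; -34 47.3; -30 47.5; -26 47.4; -22 47.3; -18 47.5; -14 47.5; -10 47.6; -6 47.2; -2 47.2; 2 47.6; 6 47.3; 10 47.4; 14 47.2; 18 47.4; 22 47.4; 26 47.4; 30 46.9; 34 47.0; 38 47.0; 42 46.8; 46 37.2; 50 39.1; 54 41.5; 
R lat off mm 0.92 yaw -0.112 z 0.0312 res 0.0005
{-54: 0, -52: 38, -50: 31, -48: 50, -46: 32, -44: 33, -42: 37, -40: 28, -38: 36, -36: 29, -34: 38, -32: 28, -30: 37, -28: 26, -26: 33, -24: 27, -22: 34, -20: 27, -18: 27, -16: 30, -14: 27, -12
[... 383 characters left out ...]
.7; -6 47.5; -2 47.5; 2 47.4; 6 47.6; 10 47.4; 14 47.3; 18 47.4; 22 47.5; 26 47.5; 30 47.4; 34 47.4; 38 47.4; 42 46.9; 46 40.0; 50 41.8; 54 38.3; 
w1 bar 1890 [ 0.0445477 -0.3376824] 0.6266763761145863
hub [ 0.46276811 -0.31738966  0.061473  ] 463 [0.05048875 0.02778909 0.00245263]
knob [ 0.59169543 -0.31136429  0.09515352] 383
w7 bar 3472 [ 0.04782771 -0.3391366 ] 0.6253381670613872
hub [ 0.46277118 -0.31713765  0.06139948] 811 [0.05049313 0.02746824 0.0024082 ]
knob [ 0.59120611 -0.31113818  0.09507802] 795
w13 bar 1368 [ 0.06456898 -0.34652526] 0.6262733338819441
hub [ 0.46206736 -0.31668906  0.06157917] 865 [0.05167967 0.02702852 0.00249484]
knob [ 0.5897839  -0.31107409  0.09525432] 350
```

View pics/w13.png

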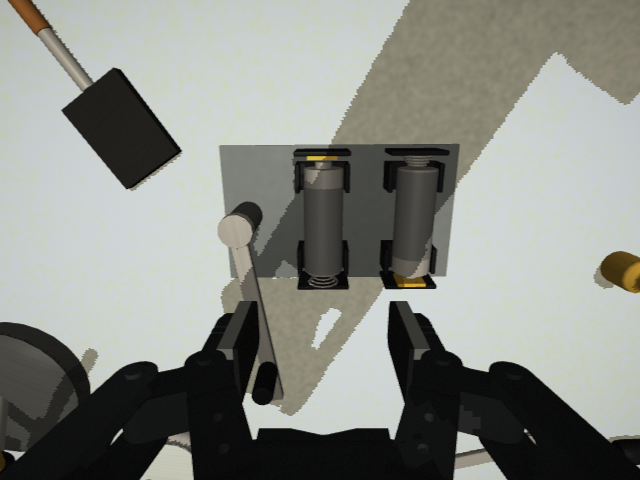

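Both cells are seated (322,220) and (413,220), tops at 47 mm, nubs at brass (322,158) and (410,283). Now the bar: pivot ≈ (0.462,−0.317), knob ≈ (0.591,−0.311), about 1.41 rad open. I'll cage the knob loosely between the fingers and carry it around the arc, turning with it.

```bash
python3 - <<'E'
from h import *; from station import bot
s=bot.get_state(); rows(s,[.591,-.311,.16],.046,25)
E
```

```text
turn/row deg 6.8333088107986
[-0.005 -0.002  0.001] [-0.005 -0.001  0.001] [-0.005 -0.001  0.001] [-0.006 -0.     0.001] [-0.005  0.001  0.001] 
[-0.005  0.001  0.001] [-0.005  0.002  0.001] [-0.005  0.003  0.001] [-0.005  0.003  0.001] [-0.004  0.004  0.001] 
[-0.004  0.004  0.001] [-0.003  0.005  0.001] [-0.003  0.005  0.001] [-0.002  0.005  0.001] [-0.001  0.005  0.001] 
[-0.001  0.005  0.001] [-0.     0.006  0.001] [0.001 0.006 0.001] [0.001 0.005 0.001] [0.002 0.005 0.001] 
[0.002 0.005 0.001] [0.003 0.005 0.001] [0.004 0.004 0.001] [0.004 0.004 0.001] [0.004 0.003 0.001]
```

>>> arm_command --increments '[-0.005, -0.002, 0.001, 6.8, -0.005, -0.001, 0.001, 6.8, -0.005, -0.001, 0.001, 6.8, -0.006, 0, 0.001, 6.8, -0.005, 0.001, 0.001, 6.8]' --jaw 0.04

```text
time: 18.63
tool_pos: [0.4917, -0.2596, 0.1882]
orientation: [-3.141, -0.004, 2.428]
force: [0.9, 0.6, 0.3]
grip_width: 0.466
```

>>> arm_command --increments '[-0.005, 0.001, 0.001, 6.8, -0.005, 0.002, 0.001, 6.8, -0.005, 0.003, 0.001, 6.8, -0.005, 0.003, 0.001, 6.8, -0.004, 0.004, 0.001, 6.8]'

```text
time: 19.05
tool_pos: [0.5166, -0.2718, 0.1831]
orientation: [-3.139, -0.003, 1.835]
force: [-0.0, -0.1, 0.5]
grip_width: 0.468
```

>>> arm_command --increments '[-0.004, 0.004, 0.001, 6.8, -0.003, 0.005, 0.001, 6.8, -0.003, 0.005, 0.001, 6.8, -0.002, 0.005, 0.001, 6.8, -0.001, 0.005, 0.001, 6.8]'

```text
time: 19.47
tool_pos: [0.5415, -0.284, 0.178]
orientation: [-3.137, -0.001, 1.241]
force: [0.8, 1.1, -0.2]
grip_width: 0.466
```

>>> arm_command --increments '[-0.001, 0.005, 0.001, 6.8, 0, 0.006, 0.001, 6.8, 0.001, 0.006, 0.001, 6.8, 0.001, 0.005, 0.001, 6.8, 0.002, 0.005, 0.001, 6.8]'

```text
time: 19.88
tool_pos: [0.5664, -0.296, 0.1729]
orientation: [-3.137, 0.001, 0.648]
force: [-0.4, -0.9, -0.4]
grip_width: 0.473
```

>>> arm_command --increments '[0.002, 0.005, 0.001, 6.8, 0.003, 0.005, 0.001, 6.8, 0.004, 0.004, 0.001, 6.8, 0.004, 0.004, 0.001, 6.8, 0.004, 0.003, 0.001, 6.9]'

```text
time: 20.3
tool_pos: [0.5909, -0.3084, 0.1677]
orientation: [-3.139, 0.004, 0.053]
force: [0.3, -0.5, 0.2]
grip_width: 0.473
```

>>> arm_command --increments '[0, 0, 0, 0, 0, 0, 0, 0, 0, 0, 0, 0]'

```text
time: 20.55
tool_pos: [0.5911, -0.3086, 0.1693]
orientation: [-3.14, 0.002, 0.062]
force: [0.6, -0.1, 0.5]
grip_width: 0.467
```

```bash
python3 - <<'E'
from h import *; from station import bot
s,c,P=wrist(bot,"w14"); print(s["time"],s["joint_positions"].round(2)); plan(s,[.591,-.311,.066],.046)
E
```

```text
20.55 [-0.6   0.37  1.47 -0.    1.31  0.91]
yaw 3.57 cur axes [-0.      0.0025  0.1033] world dyaw deg -0.93 -> turn about tool z 0.93
in target axes [-0.0002  0.0024  0.1033]
```

View pics/w14.png

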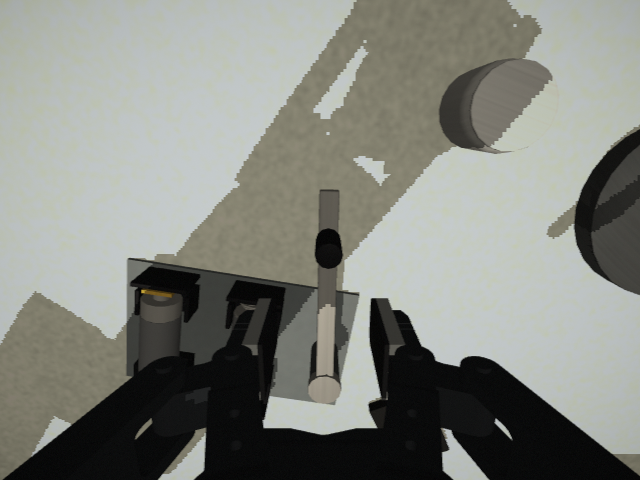

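The knob (328,240) lies along the centre line between the fingers (265–380). Descending around it.

>>> arm_command --increments '[0, 0.0025, 0.025, 0.5, 0, 0, 0.03, 0, 0, 0, 0.025, 0, 0, 0, 0.018, 0, 0, 0, 0, 0]'

```text
time: 21.02
tool_pos: [0.5886, -0.3094, 0.0673]
orientation: [-3.136, 0.007, 0.052]
force: [-1.0, 0.6, -0.5]
grip_width: 0.466
```

>>> arm_command --increments '[0, 0, 0, 0, 0, 0, 0, 0, 0, 0, 0, 0]'

```text
time: 21.27
tool_pos: [0.5934, -0.3125, 0.0753]
orientation: [3.139, -0.003, 0.051]
force: [0.1, -0.4, 0.1]
grip_width: 0.467
```

```bash
cat > arc.py <<'E'
from h import *; from station import bot; import sys
s=bot.get_state(); piv=np.array([.462,-.317]); r=.13
th1=float(sys.argv[1]); n=int(sys.argv[2]); y=s["orientation"][2]; p=s["tool_pos"][:2]
th0=np.arctan2(*(p-piv)[::-1]); print("bar-like angle",th0,"r",np.hypot(*(p-piv)),"yaw",y,"z",s["tool_pos"][2])
Y=y; print("turn",-np.degrees((th1-y)/n))
for i in range(1,n+1):
    th=th0+(th1-th0)*i/n; q=piv+r*np.array([np.cos(th),np.sin(th)]); d=q-p
    print((np.cos(Y)*d[0]+np.sin(Y)*d[1]).round(4),(np.sin(Y)*d[0]-np.cos(Y)*d[1]).round(4),end="; "); p=q; Y+=(th1-y)/n
E
python3 arc.py 1.457 20
```

```text
bar-like angle 0.03413929131577165 r 0.13145789703275998 yaw 0.05058753124312432 z 0.07527230134830525
turn -4.029074935717187
-0.0016 -0.0093; -0.0002 -0.0092; -0.0002 -0.0092; -0.0002 -0.0092; -0.0002 -0.0092; -0.0002 -0.0092; -0.0002 -0.0092; -0.0002 -0.0092; -0.0002 -0.0092; -0.0002 -0.0092; -0.0003 -0.0092; -0.0003 -0.0092; -0.0003 -0.0092; -0.0003 -0.0092; -0.0003 -0.0092; -0.0003 -0.0092; -0.0003 -0.0092; -0.0003 -0.0092; -0.0003 -0.0092; -0.0003 -0.0092;
```

>>> arm_command --increments '[-0.002, 0, 0.006, 0, 0, 0, 0, 0, 0, 0, 0, 0]' --jaw 0.028

```text
time: 21.52
tool_pos: [0.5899, -0.3117, 0.067]
orientation: [3.142, -0.0, 0.05]
force: [0.2, -0.0, 0.1]
grip_width: 0.327
```

>>> arm_command --increments '[0, -0.0092, 0, -4, 0, -0.0092, 0, -4, 0, -0.0092, 0, -4, 0, -0.0092, 0, -4, 0, -0.0092, 0, -4]'

```text
time: 21.93
tool_pos: [0.5815, -0.2667, 0.0672]
orientation: [3.141, -0.0, 0.403]
force: [0.3, -0.6, 0.5]
grip_width: 0.327
```

```bash
python3 arc.py 1.457 15
```

```text
bar-like angle 0.3986491421932833 r 0.12968736245946952 yaw 0.4026226980170855 z 0.06716463435191598
turn -4.027424627867446
0.0 -0.0092; -0.0003 -0.0092; -0.0003 -0.0092; -0.0003 -0.0092; -0.0003 -0.0092; -0.0003 -0.0092; -0.0003 -0.0092; -0.0003 -0.0092; -0.0003 -0.0092; -0.0003 -0.0092; -0.0003 -0.0092; -0.0003 -0.0092; -0.0003 -0.0092; -0.0003 -0.0092; -0.0003 -0.0092;
```

>>> arm_command --increments '[0, -0.0092, 0, -4, -0.0003, -0.0092, 0, -4, -0.0003, -0.0092, 0, -4, -0.0003, -0.0092, 0, -4, -0.0003, -0.0092, 0, -4]'

```text
time: 22.35
tool_pos: [0.557, -0.2279, 0.0672]
orientation: [3.141, -0.0, 0.752]
force: [1.3, 0.1, -0.1]
grip_width: 0.326
```

>>> arm_command --increments '[-0.0003, -0.0092, 0, -4, -0.0003, -0.0092, 0, -4, -0.0003, -0.0092, 0, -4, -0.0003, -0.0092, 0, -4, -0.0003, -0.0092, 0, -4]'

```text
time: 22.77
tool_pos: [0.5205, -0.2002, 0.0673]
orientation: [3.141, -0.0, 1.101]
force: [0.2, -0.1, -0.6]
grip_width: 0.329
```

```bash
python3 arc.py 1.457 5
```

```text
bar-like angle 1.1060887551730003 r 0.13061649867020525 yaw 1.1009782609326992 z 0.06726441506177848
turn -4.079708612692839
-0.001 -0.0091; -0.0004 -0.0091; -0.0003 -0.0091; -0.0003 -0.0091; -0.0003 -0.0091;
```

>>> arm_command --increments '[-0.001, -0.009, 0, -4, -0.0004, -0.009, 0, -4, -0.0003, -0.009, 0, -4, -0.0003, -0.009, 0, -4, 0, 0, 0, 0]'

```text
time: 23.18
tool_pos: [0.4851, -0.1888, 0.0668]
orientation: [-3.141, -0.0, 1.379]
force: [0.1, -0.3, 0.3]
grip_width: 0.331
```

>>> arm_command --increments '[-0.0003, -0.009, 0, -4, 0, 0, 0, 0, 0, 0, 0, 0]'

```text
time: 23.43
tool_pos: [0.4777, -0.188, 0.0671]
orientation: [3.141, 0.0, 1.443]
force: [0.1, -0.0, 0.5]
grip_width: 0.327
```

```bash
python3 -c "
from h import *; from station import bot
s,c,P=wrist(bot,'w15')"; python3 arc.py 1.457 1
```

```text
bar-like angle 1.4478995520032847 r 0.12984956407208734 yaw 1.4431878149199404 z 0.06709406056446257
turn -0.7913799109409835
0.0001 -0.0012;
```

View pics/w15.png

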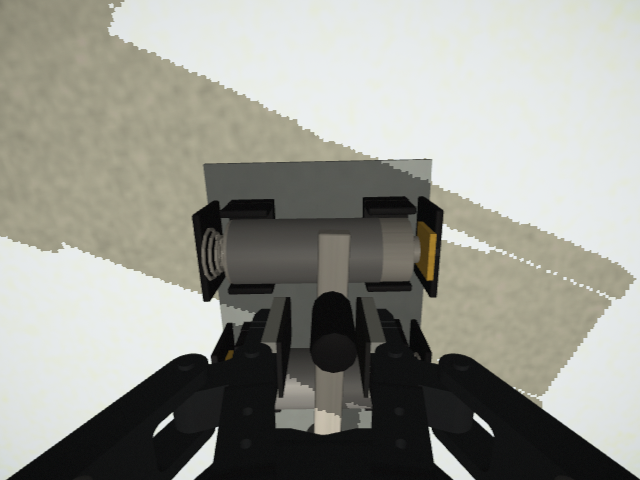

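The bar lies nearly across (knob 332,330, against the trailing right pad). Pushing gently to the stop.

>>> arm_command --increments '[0, -0.003, 0, -0.8, 0, -0.002, 0, 0, 0, 0, 0, 0, 0, 0, 0, 0]'

```text
time: 23.82
tool_pos: [0.4723, -0.1872, 0.0667]
orientation: [-3.141, -0.0, 1.46]
force: [-0.8, 0.2, -0.3]
grip_width: 0.327
```

>>> arm_command --increments '[0, -0.002, 0, 0, 0, 0, 0, 0, 0, 0, 0, 0]'

```text
time: 24.07
tool_pos: [0.4707, -0.1871, 0.0669]
orientation: [3.141, 0.0, 1.46]
force: [2.0, 0.4, -0.6]
grip_width: 0.331
```

>>> arm_command --increments '[0, -0.0015, 0, 0, 0, 0, 0, 0, 0, 0, 0, 0]'

```text
time: 24.32
tool_pos: [0.4705, -0.1871, 0.0671]
orientation: [3.138, 0.0, 1.46]
force: [8.0, -0.5, -4.6]
grip_width: 0.325
```

Force rose to 8 N and the tool stopped, so the bar is at its stop. Backing off to centre, then lifting.

>>> arm_command --increments '[0, 0.005, 0, 0, 0, 0, 0, 0, 0, 0, -0.02, 0, 0, 0, -0.04, 0, 0, 0, -0.04, 0]'

```text
time: 24.73
tool_pos: [0.4719, -0.1864, 0.1659]
orientation: [-3.136, -0.002, 1.46]
force: [0.8, -0.8, 0.4]
grip_width: 0.329
```

>>> arm_command --increments '[0, 0, -0.03, 0, 0.03, 0, -0.01, 0, 0, 0, 0, 0, 0, 0, 0, 0, 0, 0, 0, 0]'

```text
time: 25.15
tool_pos: [0.4765, -0.1575, 0.206]
orientation: [-3.14, -0.0, 1.461]
force: [-0.8, -0.1, -0.1]
grip_width: 0.328
```

```bash
python3 seat.py w16 | grep -v "{" ; python3 - <<'E'
from h import *; from station import bot; import pickle
c=pickle.load(open("w16.pkl","rb")); P=cloud(c,c["W"]).reshape(-1,3); P=P[~np.isnan(P[:,0])]
b=P[(P[:,2]>.055)&(P[:,2]<.0605)&(P[:,1]>-.28)&(P[:,1]<-.14)&(abs(P[:,0]-.473)<.04)]
a=np.polyfit(b[:,1],b[:,0],1); print("bar x vs y slope",a,"angle to closed",np.arctan(a[0]),"expected .1135 ->theta",np.arctan(a[0])-.1135,len(b))
k=P[(P[:,2]>.092)&(P[:,2]<.098)&(abs(P[:,0]-.475)<.05)&(P[:,1]<-.14)]; print("knob",k.mean(0))
t=bot.capture("top"); cv2.imwrite("pics/t2.png",np.hstack([t["img"][150:350,60:260,::-1],t["img"][150:350,350:550,::-1]]))
E
```

```text
25.15 [ 0.4765 -0.1575  0.206 ] [-3.14  -0.     1.461] [-0.8 -0.1 -0.1]
L lat off mm 0.66 yaw -0.113 z 0.0311 res 0.0005
-58 35.0; -54 40.2; -50 265.0; -46 271.8; -42 264.1; -38 48.6; -34 47.3; -30 47.2; -26 47.1; -22 47.6; -18 221.0; -14 47.3; -10 47.8; -6 59.4; -2 59.5; 2 59.4; 6 47.7; 10 225.0; 14 47.1; 18 47.4; 22 47.3; 26 47.3; 30 262.0; 34 269.9; 38 48.4; 42 46.9; 46 37.6; 50 32.1; 54 41.6; 
R lat off mm 0.48 yaw -0.111 z 0.031 res 0.0005
-58 4.2; -54 4.1; -50 0; -46 0; -42 0; -38 0; -34 47.0; -30 47.0; -26 47.4; -22 47.1; -18 47.3; -14 47.5; -10 48.0; -6 59.3; -2 59.3; 2 59.4; 6 47.6; 10 47.4; 14 47.1; 18 47.4; 22 47.2; 26 47.3; 30 0; 34 0; 38 0; 42 0; 46 14.3; 50 5.1; 54 9.3; 
bar x vs y slope [0.11023972 0.49684142] angle to closed 0.10979637399714022 expected .1135 ->theta -0.0037036260028597834 1576
knob [ 0.47608023 -0.18723698  0.09515645]
```

View pics/w16.png

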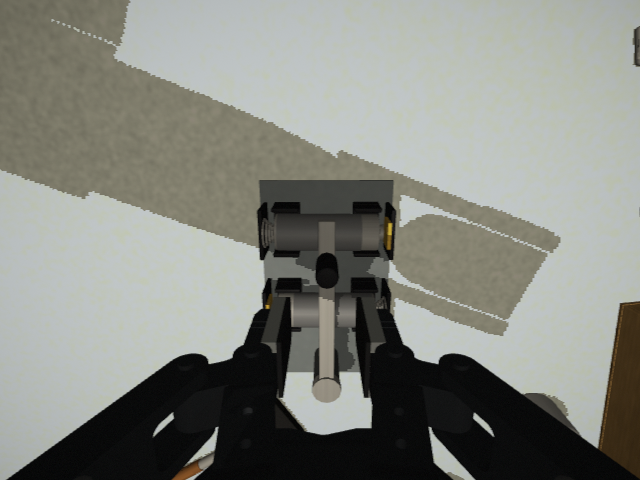

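The bar lies straight across both cells (knob 327,270), about 0.00 rad from its stop. The cells are still seated, and the arm is clear. Handing in.

```bash
python3 -c "
from station import bot
print(bot.get_state()['time'],bot.get_state()['force']); print(bot.job_done())"
```

```text
25.25 [-0.08024107 -0.49706731 -0.68053139]
the job is handed in; nothing more can be done
None
```

I put one charged cell in each bay of the tray, swung the keeper bar closed, and handed the job in at 25.25 s. `job_done` gave no verdict.

- **Cells:** Both lie fully down, with tops at about 47 mm and within about 1 mm of centre sideways. Each nub faces its brass contact: the far end in the left bay, the near end in the right bay.
- **Bar:** I carried the knob round the arc loosely caged between the fingers and pushed it to its stop, where the force rose to 8 N. The depth image puts it about 0.00 rad from closed.
- **End state:** The gripper was about 0.2 m above the bench and touching nothing, with the force reading near zero. I never reached for the red look-alike or touched any bystander, but I took no final measurement of the bystanders' positions.
- **Disagreements:** The wrist camera's wall positions differed by about 1.5 mm between its two opposite headings, so I used an average. Setting down the second cell gave a brief contact force of about 10 N. No checks failed.

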